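Clear and load a nut staking fixture, then work its lever

ROBOT

A 6-joint arm with a two-finger parallel gripper is mounted at the origin on the work surface; the furniture and walls round the work are solid. World frame = base frame: x ahead of the robot, y to its left, z up, the work surface at z = 0. Lengths are in m, angles in rad, forces in N, time in s.
With the tool pointing down it reaches from about 0.35 to 0.975 m from the base axis. Payload 4.9 kg.
Tool frame: the origin (TCP) lies where the fingers leave the gripper's body, on its centre line; the fingertips stand 73 mm ahead of it and the grasp point (between the pads) lies 54 mm ahead of it; z points along the fingers, y is the line along which they close (so a half turn about z gives the same grasp; the last joint's range is limited). The gripper opens to 85 mm and grips with 20 to 120 N. Pads are 22 mm wide; open, the fingers measure 114 mm over their backs; the gripper's body (76 mm by 85 mm) begins 54 mm behind the grasp point. The pads swing forward as they close: fully open they stand 13 mm farther back than shut.
Start: joints at [1.192, 0.053, 1.613, -0, 1.476, -0.119], TCP at [0.161, 0.604, 0.304] pointing down, gripper open.
Joint ranges: [-3.01, 3.01], [-1.01, 2.22], [0.06, 2.58], [-1.02, 4.17], [0.09, 2.62], [-3.14, 3.14]. Speed limits (rad/s): [2.57, 2.57, 3.14, 3.14, 3.14, 3.14].

INTERFACE

Orientations are given as a unit quaternion [w, x, y, z].
In Python, from bench import sensors, optics, env gives the robot as it stands.
- The arm moves only by the shell command python3 -m jog 'ROWS'. ROWS is JSON, a list of rows, each an object with "offset": the shift along the tool's x, y, z in units of 30 mm (1.0 is 30 mm), a list of three; "angular": the turn, a rotation vector about the tool's x, y, z in units of 6 degrees (1.0 is 6 degrees), a list of three; "fingers": the finger opening in mm, from 0 to 85.4. A call has 1 to 10 rows; each row shifts and turns the commanded pose from where the row before left it, along the tool's axes as they then stand; what a row does not reach is not made up. A row lasts 1/12 s, in which the tool goes at most 41.7 mm and 7.16 degrees, less where a joint would pass 70% of its speed; a pose out of reach is approached as far as the arm can. A call is refused whole if a number of a shift passes 1 or a number of a turn 1, either way. A call with a gripper value outside its range is refused whole. The fingers move at their own pace and stop on an object; the grip force is fixed at half the most. Time passes only in rows, so rows that do not move let the fingers close. It gives the time, the measured TCP pose, the force, the opening and the grip force at its end, in the units of the state.
- sensors.read_state(): the state, without advancing time (a new reading comes with each control period).
- optics.get_image(name): name is "side" or "top" or "wrist"; returns a dict with "frame" (400x640x3 uint8, red, green, blue), "K" (3x3 intrinsics, pixels), "position" and "orientation" of the camera in the world. Camera axes: x right, y up, looking along -z (the intrinsics and any distortion apply to the point x, -y, -z); pixel columns grow to the right and rows downward; lengths in m; the calibration is good to about 2 mm. A picture is of the moment at which its call begins. There is no depth.
- env.close_job(): hands the job in; it is judged then, once.
The state is a dict: "time": time; "joint_positions": joint angles; "dq": joint speeds; "tau": joint torques, N m; "tool_pos": TCP position; "eef_rot": TCP orientation; "wrist_force": force on the tool from outside, world axes, zero at the start; "wrist_torque": the same for the moment, N m; "finger_gap": opening from 0.0 (shut) to 1.0 (fully open); "gripper_force": force on a finger pad.
Only numpy, scipy, OpenCV 4.12 (cv2) and the standard library are available. Lean on these libraries where they do the work, as an engineer would, in place of code of your own. Each camera call takes 0.05 s, during which the arm holds its last target. There are 200 camera calls.

TASK

Sweep the brass turnings off the near strip of the fixture's plate into the tray along its right-hand edge with the pine block held in the gripper (do not touch the turnings with the fingers), and lay the block back on the bench. Slide every loose nut across the plate, without lifting it, until it drops flat into a pocket of its own. When the turnings are in the tray and the nuts are in, push the staking lever away from you all the way to its stop and let it spring back, with the nuts still seated; leave the star knob and the bracket alone.

Things in the scene. Friction and masses are not known exactly. Their poses are not given: they have to be found in the camera images.
- fixture: Staking fixture fixed to the bench. Origin on the bench, z up, x away from the robot, y left (yaw up to 0.2 rad). Aluminium plate 30 mm thick, no rim, spans x -100..+140, y -172..+172 mm; a row of six round pockets (40 mm wide, 5 mm deep) at x = +20. Turnings lie on the near strip (x -85..-15), nuts on the far strip (x +58..+74)
- tray_center (a point): centre of the floor of the chip tray along the plate's right-hand edge, 6 mm above the bench; the tray spans x -100..+140, y -172..-237 mm in the fixture's frame, walls 3 mm thick and 16 mm high from the bench, so lower than the plate top
- stake_lever (a joint): angle of the staking lever, rad: 0 = at rest, leaning 0.45 rad towards the robot; 0.9 = at its stop, leaning 0.45 rad away. Hinge: along the fixture's y axis at (20, 235, 48) mm in its frame, left of the plate, between grey cheeks 66 mm high (x -8..+48, y +210..+260). Arm 95 mm. A spring returns it; pushing at the grip takes about 3 N at first and 9 N at the stop
- lever_grip (a point): centre of the lever's black cross-bar, 18 mm thick, 54 mm long along the fixture's y axis, on the end of a steel arm 11 mm thick; it swings with the lever, 134 mm above the bench at rest and at the stop, 143 mm midway. Fingers can push it from the near side towards +x of the fixture; the travel is 83 mm
- scraper_center (a point): centre of the pine scraper block, 45 x 110 x 40 mm (its own x, y, z), loose, 0.08 to 0.15 kg, lying on the bench right of the fixture
- pocket_0 (a point): centre of pocket 0 at the level of the plate top (30 mm above the bench); pockets 0 to 5 run from right to left, 46 mm apart
- pocket_1 (a point): centre of pocket 1 at the level of the plate top (30 mm above the bench); pockets 0 to 5 run from right to left, 46 mm apart
- pocket_2 (a point): centre of pocket 2 at the level of the plate top (30 mm above the bench); pockets 0 to 5 run from right to left, 46 mm apart
- pocket_3 (a point): centre of pocket 3 at the level of the plate top (30 mm above the bench); pockets 0 to 5 run from right to left, 46 mm apart
- pocket_4 (a point): centre of pocket 4 at the level of the plate top (30 mm above the bench); pockets 0 to 5 run from right to left, 46 mm apart
- pocket_5 (a point): centre of pocket 5 at the level of the plate top (30 mm above the bench); pockets 0 to 5 run from right to left, 46 mm apart
- nut_0_center (a point): centre of a loose steel hex nut, 24 mm across flats, 27.7 mm across corners, 12 mm high, 30 g, lying flat; centre 36 mm above the bench on the plate and 31 mm when seated in a pocket, standing 7 mm proud (it can hang tilted on the rim until pushed a few mm further). May be absent
- nut_1_center (a point): centre of a loose steel hex nut, 24 mm across flats, 27.7 mm across corners, 12 mm high, 30 g, lying flat; centre 36 mm above the bench on the plate and 31 mm when seated in a pocket, standing 7 mm proud (it can hang tilted on the rim until pushed a few mm further). May be absent
- nut_2_center (a point): centre of a loose steel hex nut, 24 mm across flats, 27.7 mm across corners, 12 mm high, 30 g, lying flat; centre 36 mm above the bench on the plate and 31 mm when seated in a pocket, standing 7 mm proud (it can hang tilted on the rim until pushed a few mm further). May be absent
- nut_3_center (a point): centre of a loose steel hex nut, 24 mm across flats, 27.7 mm across corners, 12 mm high, 30 g, lying flat; centre 36 mm above the bench on the plate and 31 mm when seated in a pocket, standing 7 mm proud (it can hang tilted on the rim until pushed a few mm further). May be absent
- nut_4_center (a point): centre of a loose steel hex nut, 24 mm across flats, 27.7 mm across corners, 12 mm high, 30 g, lying flat; centre 36 mm above the bench on the plate and 31 mm when seated in a pocket, standing 7 mm proud (it can hang tilted on the rim until pushed a few mm further). May be absent
- nut_5_center (a point): centre of a loose steel hex nut, 24 mm across flats, 27.7 mm across corners, 12 mm high, 30 g, lying flat; centre 36 mm above the bench on the plate and 31 mm when seated in a pocket, standing 7 mm proud (it can hang tilted on the rim until pushed a few mm further). May be absent
- chip_0_center (a point): centre of a loose curled brass turning, 16 x 8 x 7.5 mm (its own x, y, z), 10 g. May be absent
- chip_1_center (a point): centre of a loose curled brass turning, 16 x 8 x 7.5 mm (its own x, y, z), 10 g. May be absent
- chip_2_center (a point): centre of a loose curled brass turning, 16 x 8 x 7.5 mm (its own x, y, z), 10 g. May be absent
- chip_3_center (a point): centre of a loose curled brass turning, 16 x 8 x 7.5 mm (its own x, y, z), 10 g. May be absent
- chip_4_center (a point): centre of a loose curled brass turning, 16 x 8 x 7.5 mm (its own x, y, z), 10 g. May be absent
- star_knob: loose black star knob, 29 x 32 x 22 mm, bystander; origin at its foot
- bracket: loose black bracket, 50 x 95 x 36 mm, bystander; origin at the centre of its underside
Things that resemble listed ones, but are neither listed nor needed, are in the scene too. What is shaped like the part that bears scraper_center but green or turquoise is not meant.

How it is judged:
By the outcome, as a careful person would: the job done as asked, in the order asked, and still so for the second after the job is handed in, with the robot touching nothing.
Of nut_0, nut_1, nut_2, nut_3, nut_4, nut_5 only 4 to 6 are there at a start; the rules pass over those that are not, and their reading is None.
Of chip_0, chip_1, chip_2, chip_3, chip_4 only 3 to 5 are there at a start; the rules pass over those that are not, and their reading is None.
At some moment in a run one of nut_0, nut_1, nut_2, nut_3, nut_4, nut_5, scraper may be knocked a few centimetres aside while the robot is not near it.
Once in a run the grip may slacken for a moment while it holds something.
It also fails if it takes over 208 s, if anything falls off the work surface, if the arm or the gripper's body presses on something with over 40 N, if the wrist force passes 120 N, or if a joint passes its speed limit or range.

## Working session

There is one attempt and no reset: what is moved stays moved. The work goes in short steps, Python scripts to look and compute and a shell command to move; the robot and the scene stay as the last step left them, time stands still between calls to the robot, and variables do not carry over. Pictures are saved under pics/ and viewed, at most 14 in all, crops included, and the job is handed in when it is done.

```bash
ls; mkdir -p pics; python3 - <<'E'
from bench import sensors, optics
import cv2
s=sensors.read_state(); print(s)
for n in ("top","side"):
    d=optics.get_image(n); cv2.imwrite(f"pics/{n}0.png",d["frame"][:,:,::-1]); print(n,d["K"],d["position"],d["orientation"],[k for k in d])
E
```

```text
pics
{'time': 0.0, 'joint_positions': array([ 1.19198591e+00,  5.33920784e-02,  1.61430676e+00, -1.78090359e-05,
        1.47603043e+00, -1.19039080e-01]), 'dq': array([ 1.11159364e-03, -1.29995105e-03, -9.71951874e-05,  5.50278904e-04,
       -5.56723252e-04,  8.02983661e-05]), 'tau': array([ 1.78074210e-03, -3.93674862e+01, -3.70183432e+01,  1.80771185e-04,
        7.08942898e-03,  1.32829027e-05]), 'tool_pos': array([0.16038385, 0.60357075, 0.30263342]), 'eef_rot': array([-2.54599500e-04,  1.29519854e-01,  9.91576253e-01, -1.03756210e-03]), 'wrist_force': array([ 0.18321499, -0.43222082,  0.09746791]), 'wrist_torque': array([-0.00012353, -0.05366633, -0.02769063]), 'gripper_force': 0.0, 'finger_gap': 0.998436484016987}
top [[380.92971874   0.         323.04987359]
 [  0.         380.92971874 200.56138355]
 [  0.           0.           1.        ]] [0.26433371 0.02250342 1.18831295] [ 0.71271697  0.06013342 -0.06485048 -0.69585409] ['frame', 'K', 'position', 'orientation']
side [[430.03722768   0.         318.10707686]
 [  0.         430.03722768 200.18912221]
 [  0.           0.           1.        ]] [0.23162514 1.11047948 0.78803037] [-0.10240903 -0.0523847   0.48665532  0.86598778] ['frame', 'K', 'position', 'orientation']
```

View pics/top0.png

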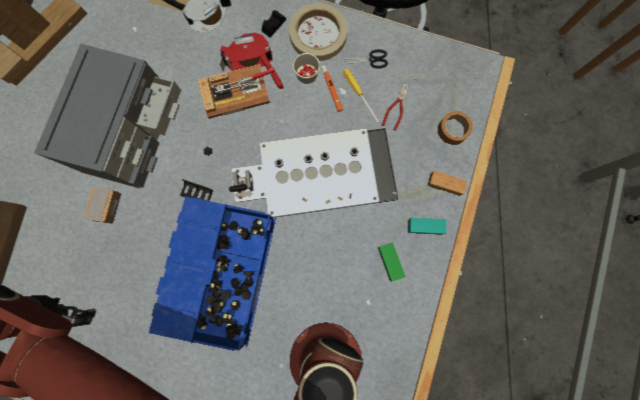

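View pics/side0.png

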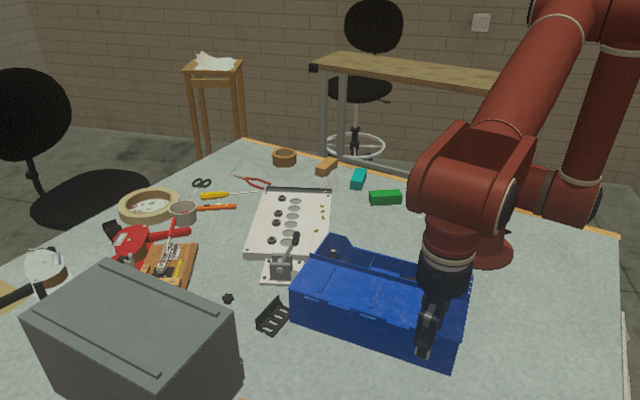

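The top view shows the plate at about (262–392, 130–215), four nuts near (279,162), (308,158), (324,156), (354,152), four chips near (305,199), (327,202), (340,199), (350,196), and the pine block at (448,183). The bracket, star knob and blue bin are on the left. The side view matches this.

```bash
cat > h.py <<'E'
import numpy as np, cv2, json
from scipy.spatial.transform import Rotation as R
from bench import sensors, optics
def q2R(q): return R.from_quat(np.r_[q[1:],q[0]]).as_matrix()
def cam(n):
    d=optics.get_image(n); d["R"]=q2R(d["orientation"]); return d
def px2w(d,uv,z):
    uv=np.atleast_2d(np.array(uv,float)); K=d["K"]
    r=np.c_[(uv[:,0]-K[0,2])/K[0,0],-(uv[:,1]-K[1,2])/K[1,1],-np.ones(len(uv))]@d["R"].T
    t=(z-d["position"][2])/r[:,2]; return d["position"]+r*t[:,None]
def w2px(d,p):
    c=(np.atleast_2d(p)-d["position"])@d["R"]; K=d["K"]
    return np.c_[K[0,0]*c[:,0]/-c[:,2]+K[0,2],K[1,1]*-c[:,1]/-c[:,2]+K[1,2]]
def blobs(m,amin,amax):
    n,l,s,c=cv2.connectedComponentsWithStats(m.astype(np.uint8))
    return [(c[i],s[i,4]) for i in range(1,n) if amin<=s[i,4]<=amax]
E
python3 - <<'E'
from h import *
np.set_printoptions(precision=4,suppress=True)
d=cam("top"); f=d["frame"]; hsv=cv2.cvtColor(f,cv2.COLOR_RGB2HSV)
g=cv2.cvtColor(f,cv2.COLOR_RGB2GRAY)
H,S,V=[hsv[...,i].astype(int) for i in range(3)]
# plate
m=((V>195)&(S<25)).astype(np.uint8); m=cv2.morphologyEx(m,cv2.MORPH_OPEN,np.ones((5,5)))
cs,_=cv2.findContours(m,cv2.RETR_EXTERNAL,cv2.CHAIN_APPROX_NONE)
for c in cs:
    if cv2.contourArea(c)>3000:
        r=cv2.minAreaRect(c); print("plate",r, px2w(d,cv2.boxPoints(r),0.03))
w=np.zeros_like(m); w[125:220,258:390]=1
print("dark",[(c,a,px2w(d,c,.042)[0]) for c,a in blobs((V<80)&(w>0),8,100)])
print("chips",[(c,a,px2w(d,c,.034)[0]) for c,a in blobs((S>60)&(H<35)&(w>0),3,80)])
print("pock",[(c,a,px2w(d,c,.025)[0]) for c,a in blobs((V>120)&(V<190)&(w>0)&(S<60),60,250)])
w[:]=0; w[165:200,420:475]=1
m=((S>90)&(H<30)&(w>0)).astype(np.uint8)
cs,_=cv2.findContours(m,cv2.RETR_EXTERNAL,cv2.CHAIN_APPROX_NONE)
for c in cs:
    if cv2.contourArea(c)>200: r=cv2.minAreaRect(c); print("block",r,px2w(d,cv2.boxPoints(r),0.04))
x=f[110:225,220:480]; cv2.imwrite("pics/c1.png",cv2.resize(x,None,fx=3,fy=3,interpolation=cv2.INTER_CUBIC)[:,:,::-1])
E
```

```text
plate ((311.5117492675781, 172.98446655273438), (73.79167175292969, 122.79351806640625), 82.09283447265625) [[ 0.6445  0.2664  0.03  ]
 [ 0.711  -0.1188  0.03  ]
 [ 0.4741 -0.1509  0.03  ]
 [ 0.4124  0.2217  0.03  ]]
dark [(array([382.6207, 139.3103]), np.int32(87), array([ 0.6702, -0.166 ,  0.042 ])), (array([353.9444, 150.7778]), np.int32(18), array([ 0.6302, -0.0759,  0.042 ])), (array([324.4667, 155.1333]), np.int32(15), array([0.6137, 0.0161, 0.042 ])), (array([307.9444, 157.7778]), np.int32(18), array([0.6038, 0.0675, 0.042 ])), (array([278.4118, 162.1176]), np.int32(17), array([0.5874, 0.1588, 0.042 ])), (array([262.3571, 215.5714]), np.int32(28), array([0.4187, 0.2001, 0.042 ])), (array([270.9, 217.8]), np.int32(10), array([0.4125, 0.1739, 0.042 ]))]
chips [(array([350. , 195.5]), np.int32(4), array([ 0.4888, -0.0656,  0.034 ])), (array([339.3333, 198.1667]), np.int32(6), array([ 0.4796, -0.0328,  0.034 ])), (array([303.8, 199.2]), np.int32(5), array([0.4737, 0.0765, 0.034 ])), (array([327.4, 201.4]), np.int32(5), array([0.4686, 0.0037, 0.034 ]))]
pock [(array([262.5725, 204.9924]), np.int32(131), array([0.4539, 0.2037, 0.025 ]))]
block ((447.33453369140625, 182.7295379638672), (36.74747848510742, 16.226160049438477), 17.354022979736328) [[ 0.5267 -0.3042  0.04  ]
 [ 0.5765 -0.3206  0.04  ]
 [ 0.5442 -0.4287  0.04  ]
 [ 0.4948 -0.4116  0.04  ]]
```

View pics/c1.png

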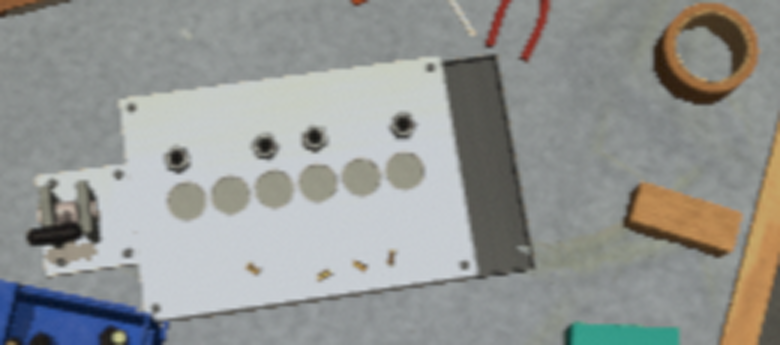

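```bash
cat >> h.py <<'E'
def fit(P,W):
    P=np.array(P,float);W=np.array(W)[:,:2];pc,wc=P.mean(0),W.mean(0);a=P-pc;b=W-wc
    th=np.arctan2((a[:,0]*b[:,1]-a[:,1]*b[:,0]).sum(),(a*b).sum());c,s=np.cos(th),np.sin(th)
    M=np.array([[c,-s],[s,c]]);return th,wc-M@pc,M
E
python3 - <<'E'
from h import *
np.set_printoptions(precision=4,suppress=True)
d=cam("top"); 
hsv=cv2.cvtColor(d["frame"],cv2.COLOR_RGB2HSV); 
pc=np.array([(405,170.5),(361,177),(318,182.5),(274,188.5),(231,194.5),(187,201)])/3+[220,110]
co=np.array([(121,100),(440,57),(476,273),(152,320)])/3+[220,110]
W=np.r_[px2w(d,pc,.028),px2w(d,co,.03)]
P=[(.02,-.115+.046*i) for i in range(6)]+[(.14,.172),(.14,-.172),(-.1,-.172),(-.1,.172)]
for w in (slice(0,6),slice(6,10),slice(0,10)):
    th,t,M=fit(P[w],W[w]); print(th,t,(W[w][:,:2]-(np.array(P[w])@M.T+t)))
np.savez("fix.npz",th=th,t=t,M=M)
inv=lambda p:(p[:,:2]-t)@M
print("chips",inv(px2w(d,[(350,195.5),(339.6,198.4),(304.3,199.6),(328,201.5)],.034)))
print("nuts",inv(px2w(d,np.array([(403,125),(315,138),(265,147),(177,159)])/3+[220,110],.041)))
b=px2w(d,np.array([(627,225),(643,184),(742,212),(730,254)])/3+[220,110],.03); print("block",b,inv(b))
E
```

```text
0.16703151522002854 [0.5432 0.0295] [[ 0.0001 -0.0003]
 [-0.0004  0.0004]
 [ 0.0001 -0.0001]
 [ 0.0002  0.0004]
 [ 0.0002 -0.0003]
 [-0.0002 -0.0001]]
0.16999751218217635 [0.5429 0.0278] [[-0.0009 -0.0008]
 [-0.0024  0.0011]
 [ 0.001   0.0038]
 [ 0.0023 -0.004 ]]
0.16947583647960254 [0.5431 0.0288] [[-0.      0.0003]
 [-0.0005  0.001 ]
 [ 0.0002  0.0006]
 [ 0.0004  0.0011]
 [ 0.0005  0.0004]
 [ 0.0002  0.0006]
 [-0.0012 -0.0018]
 [-0.0025  0.0001]
 [ 0.0009  0.0028]
 [ 0.002  -0.0051]]
chips [[-0.0695 -0.0839]
 [-0.0738 -0.0507]
 [-0.0619  0.0574]
 [-0.0783 -0.0139]]
nuts [[ 0.0655 -0.1187]
 [ 0.0647 -0.0257]
 [ 0.0625  0.0272]
 [ 0.0628  0.1193]]
block [[ 0.5291 -0.3121  0.03  ]
 [ 0.5734 -0.33    0.03  ]
 [ 0.546  -0.4327  0.03  ]
 [ 0.501  -0.4183  0.03  ]] [[-0.0714 -0.3337]
 [-0.0306 -0.3588]
 [-0.075  -0.4554]
 [-0.1169 -0.4336]]
```

```bash
cat >> h.py <<'E'
th=.168; t=np.array([.543,.0292]); M=np.array([[np.cos(th),-np.sin(th)],[np.sin(th),np.cos(th)]])
inv=lambda p:(np.atleast_2d(p)[:,:2]-t)@M      # world->fixture
fw=lambda p:np.atleast_2d(p)@M.T+t
def plan(xy,z,psi=None):
    s=sensors.read_state(); Rt=q2R(s["eef_rot"]); p=s["tool_pos"]
    y=np.degrees(np.arctan2(Rt[1,1],Rt[0,1]))
    print("t %.1f tcp"%s["time"],np.round(p,4),"fix",np.round(inv(p)[0],4),"psi %.1f tilt %.4f %.4f"%(y,Rt[0,2],Rt[1,2]),"gap %.3f F %.1f"%(s["finger_gap"],s["gripper_force"]),"wf",np.round(s["wrist_force"],1))
    if xy is not None:
        print("units",np.round(Rt.T@(np.r_[xy,z]-p)/.03,3), "turn z units", None if psi is None else round(-(psi-y)/6,3))
E
J="python3 -m jog"
A='{"offset":[0,0,-0.2],"angular":[0,0,1],"fingers":85}'
$J "[$A]" >/dev/null 2>&1 ; python3 -c "
from h import *;plan(None,0)"
```

```text
t 0.3 tcp [0.1603 0.6033 0.3079] fix [-0.2813  0.63  ] psi 69.0 tilt -0.0013 -0.0032 gap 0.991 F 0.0 wf [ 0.1 -1.  -1.1]
```

I passed that row through a shell variable, which the rules don't allow. From here I'll type every row literally.

```bash
python3 -m jog '[{"offset":[0,0,-0.2],"angular":[0,0,1],"fingers":85},{"offset":[0,0,-0.2],"angular":[0,0,1],"fingers":85},{"offset":[0,0,-0.2],"angular":[0,0,1],"fingers":85},{"offset":[0,0,-0.2],"angular":[0,0,1],"fingers":85},{"offset":[0,0,-0.2],"angular":[0,0,1],"fingers":85},{"offset":[0,0,-0.2],"angular":[0,0,1],"fingers":85},{"offset":[0,0,-0.2],"angular":[0,0,1],"fingers":85},{"offset":[0,0,-0.2],"angular":[0,0,1],"fingers":85},{"offset":[0,0,-0.2],"angular":[0,0,1],"fingers":85},{"offset":[0,0,-0.2],"angular":[0,0,1],"fingers":85}]'
python3 -m jog '[{"offset":[0,0,-0.2],"angular":[0,0,1],"fingers":85},{"offset":[0,0,-0.2],"angular":[0,0,1],"fingers":85},{"offset":[0,0,-0.2],"angular":[0,0,1],"fingers":85},{"offset":[0,0,-0.2],"angular":[0,0,1],"fingers":85},{"offset":[0,0,-0.2],"angular":[0,0,1],"fingers":85},{"offset":[0,0,-0.2],"angular":[0,0,1],"fingers":85},{"offset":[0,0,-0.2],"angular":[0,0,1],"fingers":85},{"offset":[0,0,-0.2],"angular":[0,0,1],"fingers":85},{"offset":[0,0,-0.2],"angular":[0,0,1],"fingers":85},{"offset":[0,0,-0.2],"angular":[0,0,1],"fingers":85}]' >/dev/null
python3 -m jog '[{"offset":[0,0,-0.2],"angular":[0,0,1],"fingers":85},{"offset":[0,0,-0.2],"angular":[0,0,1],"fingers":85},{"offset":[0,0,-0.2],"angular":[0,0,1],"fingers":85},{"offset":[0,0,-0.2],"angular":[0,0,1],"fingers":85},{"offset":[0,0,-0.2],"angular":[0,0,0.9],"fingers":85}]' >/dev/null
python3 -m jog '[{"offset":[0.45,1,0],"angular":[0,0,0],"fingers":85},{"offset":[0.45,1,0],"angular":[0,0,0],"fingers":85},{"offset":[0.45,1,0],"angular":[0,0,0],"fingers":85},{"offset":[0.45,1,0],"angular":[0,0,0],"fingers":85},{"offset":[0.45,1,0],"angular":[0,0,0],"fingers":85},{"offset":[0.45,1,0],"angular":[0,0,0],"fingers":85},{"offset":[0.45,1,0],"angular":[0,0,0],"fingers":85},{"offset":[0.45,1,0],"angular":[0,0,0],"fingers":85},{"offset":[0.45,1,0],"angular":[0,0,0],"fingers":85},{"offset":[0.45,1,0],"angular":[0,0,0],"fingers":85}]' >/dev/null
python3 -m jog '[{"offset":[0.45,1,0],"angular":[0,0,0],"fingers":85},{"offset":[0.45,1,0],"angular":[0,0,0],"fingers":85},{"offset":[0.45,1,0],"angular":[0,0,0],"fingers":85},{"offset":[0.45,1,0],"angular":[0,0,0],"fingers":85},{"offset":[0.45,1,0],"angular":[0,0,0],"fingers":85},{"offset":[0.45,1,0],"angular":[0,0,0],"fingers":85},{"offset":[0.45,1,0],"angular":[0,0,0],"fingers":85},{"offset":[0.45,1,0],"angular":[0,0,0],"fingers":85},{"offset":[0.45,1,0],"angular":[0,0,0],"fingers":85},{"offset":[0,0,0],"angular":[0,0,0],"fingers":85}]' >/dev/null
python3 - <<'E'
from h import *
plan([.533,-.368],.3,-16.7)
d=cam("wrist"); cv2.imwrite("pics/w1.png",d["frame"][:,:,::-1]); print(d["position"],d["R"])
E
```

```text
time: 1.12
tool_pos: [0.1605, 0.6039, 0.3698]
eef_rot: [0.0, 0.651, 0.759, -0.0]
wrist_force: [0.3, -0.5, -0.2]
finger_gap: 0.995
gripper_force: 0.0
t 4.0 tcp [0.5115 0.0815 0.4587] fix [-0.0223  0.0569] psi -80.6 tilt -0.0012 -0.0019 gap 0.999 F 0.0 wf [-0.2 -0.1 -0.1]
units [-1.727 14.892  5.318] turn z units -10.653
[0.59135904 0.09445252 0.52953802] [[ 0.16315001  0.93641689  0.31065333]
 [-0.98659797  0.15403557  0.05382836]
 [ 0.00255412 -0.31527204  0.9489979 ]]
```

View pics/w1.png

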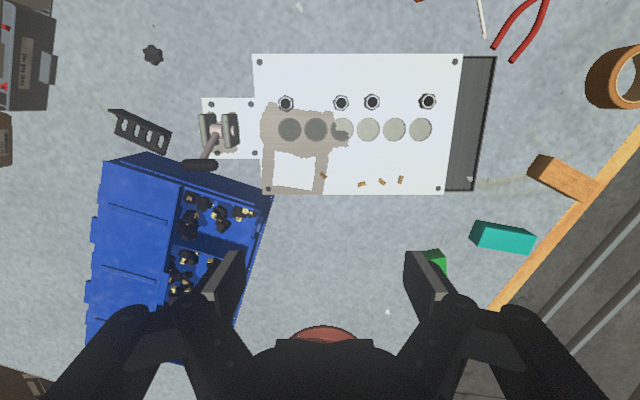

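The wrist view confirms exactly four nuts (y≈102) and four chips (y≈180), with the pine block at (563,175). Next I move over the block.

```bash
python3 -m jog '[{"offset":[-0.11,1,0.3],"angular":[0,0,0],"fingers":85},{"offset":[-0.11,1,0.3],"angular":[0,0,0],"fingers":85},{"offset":[-0.11,1,0.3],"angular":[0,0,0],"fingers":85},{"offset":[-0.11,1,0.3],"angular":[0,0,0],"fingers":85},{"offset":[-0.11,1,0.3],"angular":[0,0,0],"fingers":85},{"offset":[-0.11,1,0.3],"angular":[0,0,0],"fingers":85},{"offset":[-0.11,1,0.3],"angular":[0,0,0],"fingers":85},{"offset":[-0.11,1,0.3],"angular":[0,0,0],"fingers":85},{"offset":[-0.11,1,0.3],"angular":[0,0,0],"fingers":85},{"offset":[-0.11,1,0.3],"angular":[0,0,0],"fingers":85}]' >/dev/null
python3 -m jog '[{"offset":[-0.11,1,0.3],"angular":[0,0,0],"fingers":85},{"offset":[-0.11,1,0.3],"angular":[0,0,0],"fingers":85},{"offset":[-0.11,1,0.3],"angular":[0,0,0],"fingers":85},{"offset":[-0.11,1,0.3],"angular":[0,0,0],"fingers":85},{"offset":[-0.11,0.9,0.3],"angular":[0,0,0],"fingers":85},{"offset":[0,0,0],"angular":[0,0,0],"fingers":85}]' >/dev/null
python3 -m jog '[{"offset":[0,0,0],"angular":[0,0,-1],"fingers":85},{"offset":[0,0,0],"angular":[0,0,-1],"fingers":85},{"offset":[0,0,0],"angular":[0,0,-1],"fingers":85},{"offset":[0,0,0],"angular":[0,0,-1],"fingers":85},{"offset":[0,0,0],"angular":[0,0,-1],"fingers":85},{"offset":[0,0,0],"angular":[0,0,-1],"fingers":85},{"offset":[0,0,0],"angular":[0,0,-1],"fingers":85},{"offset":[0,0,0],"angular":[0,0,-1],"fingers":85},{"offset":[0,0,0],"angular":[0,0,-1],"fingers":85},{"offset":[0,0,0],"angular":[0,0,-1],"fingers":85}]' >/dev/null
python3 -m jog '[{"offset":[0,0,0],"angular":[0,0,-0.65],"fingers":85},{"offset":[0,0,0],"angular":[0,0,0],"fingers":85},{"offset":[0,0,0],"angular":[0,0,0],"fingers":85}]' >/dev/null
python3 - <<'E'
from h import *
plan([.533,-.368],.3,-16.7)
d=cam("wrist"); cv2.imwrite("pics/w2.png",d["frame"][:,:,::-1]); 
c0=w2px(d,[.533,-.368,.04]);print(c0)
h=cv2.cvtColor(d["frame"],cv2.COLOR_RGB2HSV).astype(int)
m=((h[...,1]>80)&(h[...,0]<25)&(h[...,2]>150)).astype(np.uint8)
m=cv2.morphologyEx(m,cv2.MORPH_OPEN,np.ones((5,5)))
cs,_=cv2.findContours(m,cv2.RETR_EXTERNAL,cv2.CHAIN_APPROX_NONE)
for c in cs:
    if cv2.contourArea(c)>2000:
        r=cv2.minAreaRect(c); print(r); b=px2w(d,cv2.boxPoints(r),.04);print(b,b.mean(0))
E
```

```text
t 6.5 tcp [ 0.5366 -0.3622  0.3253] fix [-0.0717 -0.3848] psi -16.4 tilt 0.0003 0.0002 gap 0.998 F 0.0 wf [-0.5  0.4 -1.4]
units [-0.221 -0.06   0.842] turn z units 0.048
[[322.3921979  176.03123831]]
((319.492431640625, 230.16555786132812), (639.12939453125, 21.272279739379883), 0.3720453083515167)
[[ 0.0642741  -0.32586846  0.04      ]
 [ 0.08535121 -0.29787546  0.04      ]
 [ 0.93996984 -0.55614511  0.04      ]
 [ 0.94182997 -0.59126597  0.04      ]] [ 0.50785628 -0.44278875  0.04      ]
((470.5, 159.5), (75.0, 77.0), 90.0)
[[ 0.68379741 -0.34033721  0.04      ]
 [ 0.77593104 -0.36746975  0.04      ]
 [ 0.76801844 -0.46770711  0.04      ]
 [ 0.66760397 -0.43813075  0.04      ]] [ 0.72383772 -0.4034112   0.04      ]
```

View pics/w2.png

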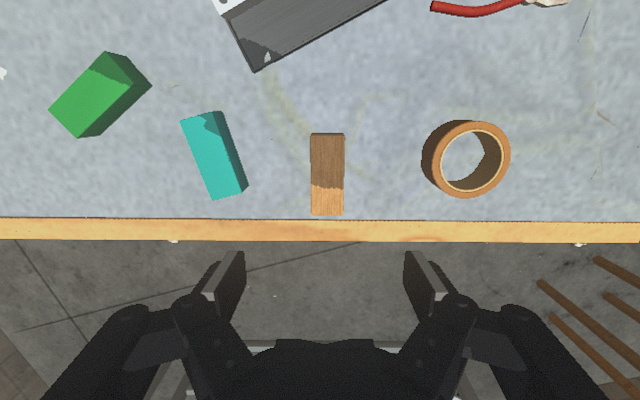

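The block's top face spans about (311,137), (344,137), (343,215), (312,215), well aligned with the gripper.

```bash
python3 - <<'E'
from h import *
d=cam("wrist"); b=px2w(d,[(311,138),(344,138),(343,215),(312,215)],.04); c=b.mean(0);print(b,c)
e=(b[0]+b[1]-b[2]-b[3])/2; print(np.linalg.norm(e[:2]),np.linalg.norm(b[0]-b[1])); psi=np.degrees(np.arctan2(e[1],e[0]))-90;print(psi)
plan(c[:2],.1,psi)
E
```

```text
[[ 0.53313356 -0.31669478  0.04      ]
 [ 0.57331102 -0.32853156  0.04      ]
 [ 0.5445704  -0.42959122  0.04      ]
 [ 0.50326799 -0.41742115  0.04      ]] [ 0.53857074 -0.37305968  0.04      ]
0.10506222735681434 0.04188481717051389
-16.195268573593992
t 6.6 tcp [ 0.5364 -0.3627  0.3251] fix [-0.072  -0.3853] psi -16.4 tilt 0.0002 0.0001 gap 0.997 F 0.0 wf [ 0.9 -0.6  0.3]
units [-0.313  0.165  7.504] turn z units -0.037
```

```bash
python3 -m jog '[{"offset":[-0.31,0.17,1],"angular":[0,0,0],"fingers":85},{"offset":[0,0,1],"angular":[0,0,0],"fingers":85},{"offset":[0,0,1],"angular":[0,0,0],"fingers":85},{"offset":[0,0,1],"angular":[0,0,0],"fingers":85},{"offset":[0,0,1],"angular":[0,0,0],"fingers":85},{"offset":[0,0,1],"angular":[0,0,0],"fingers":85},{"offset":[0,0,0.9],"angular":[0,0,0],"fingers":85},{"offset":[0,0,0.6],"angular":[0,0,0],"fingers":85},{"offset":[0,0,0.44],"angular":[0,0,0],"fingers":85},{"offset":[0,0,0],"angular":[0,0,0],"fingers":85}]'
python3 -m jog '[{"offset":[0,0,0],"angular":[0,0,0],"fingers":30},{"offset":[0,0,0],"angular":[0,0,0],"fingers":30},{"offset":[0,0,0],"angular":[0,0,0],"fingers":30},{"offset":[0,0,0],"angular":[0,0,0],"fingers":30},{"offset":[0,0,0],"angular":[0,0,0],"fingers":30},{"offset":[0,0,0],"angular":[0,0,0],"fingers":30},{"offset":[0,0,0],"angular":[0,0,0],"fingers":30}]'
python3 -m jog '[{"offset":[0,0,-0.5],"angular":[0,0,0],"fingers":30},{"offset":[0,0,-0.7],"angular":[0,0,0],"fingers":30},{"offset":[0,0,-0.7],"angular":[0,0,0],"fingers":30},{"offset":[0,0,-0.7],"angular":[0,0,0],"fingers":30},{"offset":[0,0,0],"angular":[0,0,0],"fingers":30}]'
python3 - <<'E'
from h import *
plan(fw((-.052,-.36))[0],.15,-80.4)
d=cam("side"); cv2.imwrite("pics/s2.png",cv2.resize(d["frame"][100:250,200:450],None,fx=3,fy=3)[:,:,::-1])
E
```

```text
time: 7.43
tool_pos: [0.5369, -0.3723, 0.083]
eef_rot: [-0.003, 0.801, 0.599, -0.001]
wrist_force: [-0.3, 0.7, -0.5]
finger_gap: 0.994
gripper_force: 0.0
time: 8.02
tool_pos: [0.5397, -0.3749, 0.0893]
eef_rot: [0.002, 0.801, 0.599, 0.0]
wrist_force: [0.7, 0.4, 5.3]
finger_gap: 0.512
gripper_force: 64.6
time: 8.43
tool_pos: [0.5404, -0.3754, 0.1708]
eef_rot: [0.004, 0.801, 0.599, 0.001]
wrist_force: [0.8, -1.3, 0.1]
finger_gap: 0.513
gripper_force: 63.9
t 8.4 tcp [ 0.5404 -0.3754  0.1708] fix [-0.0702 -0.3985] psi -16.4 tilt 0.0068 -0.0059 gap 0.513 F 63.9 wf [ 0.8 -1.3  0.1]
units [ 1.422 -0.022  0.689] turn z units 10.67
```

View pics/s2.png

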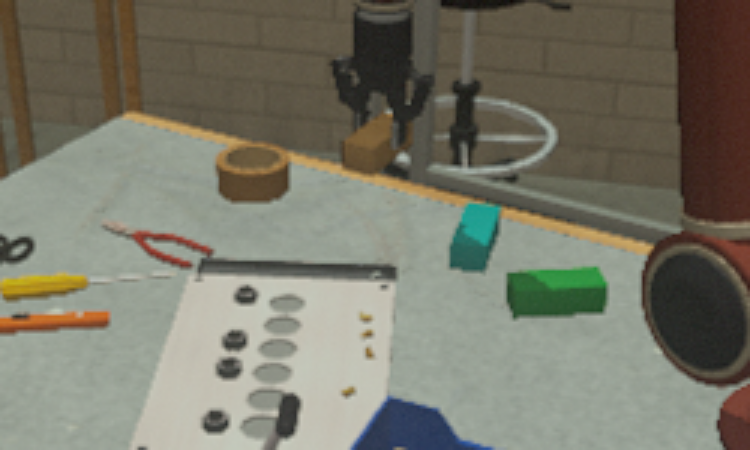

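The block is held level above the bench. Next I rotate it and carry it to the sweep start.

```bash
python3 -m jog '[{"offset":[0,0,-0.3],"angular":[0,0,1],"fingers":30},{"offset":[0,0,-0.3],"angular":[0,0,1],"fingers":30},{"offset":[0,0,-0.3],"angular":[0,0,1],"fingers":30},{"offset":[0,0,-0.3],"angular":[0,0,1],"fingers":30},{"offset":[0,0,-0.3],"angular":[0,0,1],"fingers":30},{"offset":[0,0,-0.3],"angular":[0,0,1],"fingers":30},{"offset":[0,0,-0.3],"angular":[0,0,1],"fingers":30},{"offset":[0,0,-0.3],"angular":[0,0,1],"fingers":30},{"offset":[0,0,0],"angular":[0,0,1],"fingers":30},{"offset":[0,0,0],"angular":[0,0,1],"fingers":30}]' >/dev/null
python3 -m jog '[{"offset":[0,0,0],"angular":[0,0,0.67],"fingers":30},{"offset":[0,0,0],"angular":[0,0,0],"fingers":30},{"offset":[0,-0.5,0],"angular":[0,0,0],"fingers":30},{"offset":[0,-1,0],"angular":[0,0,0],"fingers":30},{"offset":[0,-1,0],"angular":[0,0,0],"fingers":30},{"offset":[0,-1,0],"angular":[0,0,0],"fingers":30},{"offset":[0,-1,0],"angular":[0,0,0],"fingers":30},{"offset":[0,-1,0],"angular":[0,0,0],"fingers":30},{"offset":[0,-1,0],"angular":[0,0,0],"fingers":30},{"offset":[0,-1,0],"angular":[0,0,0],"fingers":30}]' >/dev/null
python3 -m jog '[{"offset":[0,-1,0],"angular":[0,0,0],"fingers":30},{"offset":[0,-1,0],"angular":[0,0,0],"fingers":30},{"offset":[0,-1,0],"angular":[0,0,0],"fingers":30},{"offset":[0,-1,0],"angular":[0,0,0],"fingers":30},{"offset":[0,-1,0],"angular":[0,0,0],"fingers":30},{"offset":[0,-1,0],"angular":[0,0,0],"fingers":30},{"offset":[0,-1,0],"angular":[0,0,0],"fingers":30},{"offset":[0,-1,0],"angular":[0,0,0],"fingers":30},{"offset":[0,-1,0],"angular":[0,0,0],"fingers":30},{"offset":[0,0,0],"angular":[0,0,0],"fingers":30}]' >/dev/null
python3 - <<'E'
from h import *
plan(fw((-.052,.1))[0],.15,-80.4)
d=cam("side"); cv2.imwrite("pics/s3.png",cv2.resize(d["frame"][100:300,200:450],None,fx=3,fy=3)[:,:,::-1])
E
```

```text
t 11.0 tcp [0.4542 0.1179 0.2354] fix [-0.0727  0.1023] psi -80.0 tilt -0.0026 0.0020 gap 0.514 F 67.4 wf [ 0.8 -0.5 -1. ]
units [0.695 0.087 2.845] turn z units 0.066
```

View pics/s3.png

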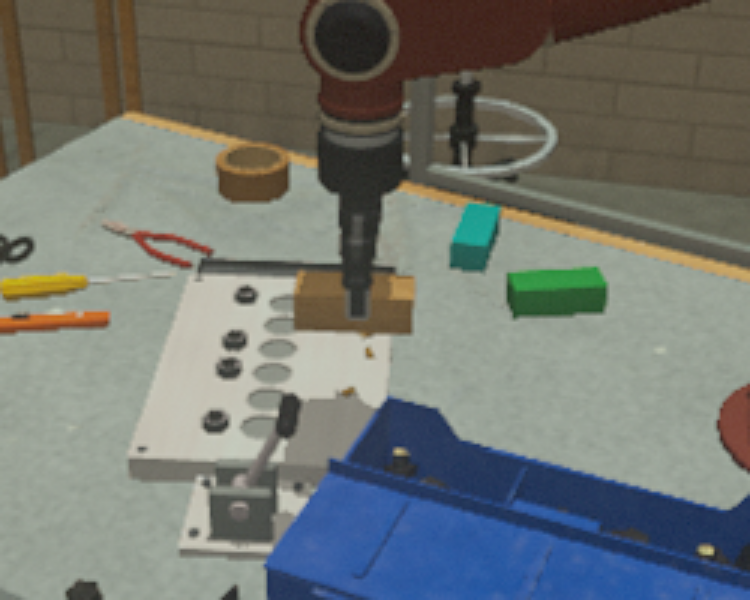

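The block is level and above the start of the sweep. I'll lower it to just above the plate.

```bash
python3 -m jog '[{"offset":[0.7,0.09,0],"angular":[0,0,0.07],"fingers":30},{"offset":[0,0,0.8],"angular":[0,0,0],"fingers":30},{"offset":[0,0,0.8],"angular":[0,0,0],"fingers":30},{"offset":[0,0,0.8],"angular":[0,0,0],"fingers":30},{"offset":[0,0,0.6],"angular":[0,0,0],"fingers":30},{"offset":[0,0,0.4],"angular":[0,0,0],"fingers":30},{"offset":[0,0,0],"angular":[0,0,0],"fingers":30},{"offset":[0,0,0],"angular":[0,0,0],"fingers":30}]'
python3 - <<'E'
from h import *
plan(fw((-.052,-.172))[0],.119,-80.4)
E
```

```text
time: 11.7
tool_pos: [0.4768, 0.1145, 0.1341]
eef_rot: [0.0, 0.997, 0.08, -0.001]
wrist_force: [-0.7, -0.4, -0.8]
finger_gap: 0.51
gripper_force: 67.4
t 11.7 tcp [0.4768 0.1145 0.1341] fix [-0.051   0.0952] psi -80.8 tilt -0.0017 -0.0003 gap 0.510 F 67.4 wf [-0.7 -0.4 -0.8]
units [0.038 8.905 0.504] turn z units -0.073
```

```bash
python3 -m jog '[{"offset":[0,-0.1,0.3],"angular":[0,0,0],"fingers":30},{"offset":[0,0,0.1],"angular":[0,0,0],"fingers":30},{"offset":[0,0,0],"angular":[0,0,0],"fingers":30},{"offset":[0,0,0],"angular":[0,0,0],"fingers":30}]'
python3 -m jog '[{"offset":[0,0,0.06],"angular":[0,0,0],"fingers":30},{"offset":[0,0,0],"angular":[0,0,0],"fingers":30},{"offset":[0,0,0],"angular":[0,0,0],"fingers":30}]'
python3 - <<'E'
from h import *
plan(fw((-.052,-.172))[0],.119,-80.4)
d=cam("side"); cv2.imwrite("pics/s4.png",cv2.resize(d["frame"][170:270,270:400],None,fx=5,fy=5)[:,:,::-1])
E
```

```text
time: 12.03
tool_pos: [0.4768, 0.1181, 0.1231]
eef_rot: [0.0, 0.997, 0.08, 0.0]
wrist_force: [0.4, 0.1, -0.2]
finger_gap: 0.512
gripper_force: 67.5
time: 12.28
tool_pos: [0.4767, 0.1181, 0.1211]
eef_rot: [0.0, 0.997, 0.08, 0.0]
wrist_force: [-0.7, -0.3, -0.8]
finger_gap: 0.511
gripper_force: 67.5
t 12.3 tcp [0.4767 0.1181 0.1211] fix [-0.0505  0.0987] psi -80.8 tilt 0.0003 -0.0000 gap 0.511 F 67.5 wf [-0.7 -0.3 -0.8]
units [0.02  9.024 0.07 ] turn z units -0.07
```

View pics/s4.png

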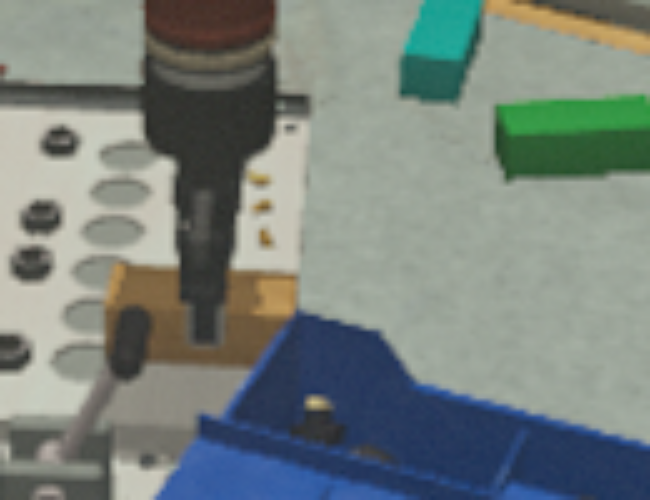

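```bash
python3 -m jog '[{"offset":[0,0.2,0],"angular":[0,0,0],"fingers":30},{"offset":[0,0.3,0],"angular":[0,0,0],"fingers":30},{"offset":[0,0.3,0],"angular":[0,0,0],"fingers":30},{"offset":[0,0.3,0],"angular":[0,0,0],"fingers":30},{"offset":[0,0.3,0],"angular":[0,0,0],"fingers":30},{"offset":[0,0.3,0],"angular":[0,0,0],"fingers":30},{"offset":[0,0.3,0],"angular":[0,0,0],"fingers":30},{"offset":[0,0.3,0],"angular":[0,0,0],"fingers":30},{"offset":[0,0.3,0],"angular":[0,0,0],"fingers":30},{"offset":[0,0.3,0],"angular":[0,0,0],"fingers":30}]'
python3 -m jog '[{"offset":[0,0.3,0],"angular":[0,0,0],"fingers":30},{"offset":[0,0.3,0],"angular":[0,0,0],"fingers":30},{"offset":[0,0.3,0],"angular":[0,0,0],"fingers":30},{"offset":[0,0.3,0],"angular":[0,0,0],"fingers":30},{"offset":[0,0.3,0],"angular":[0,0,0],"fingers":30},{"offset":[0,0.3,0],"angular":[0,0,0],"fingers":30},{"offset":[0,0.3,0],"angular":[0,0,0],"fingers":30},{"offset":[0,0.3,0],"angular":[0,0,0],"fingers":30},{"offset":[0,0.3,0],"angular":[0,0,0],"fingers":30},{"offset":[0,0.3,0],"angular":[0,0,0],"fingers":30}]'
python3 - <<'E'
from h import *
plan(fw((-.052,-.172))[0],.119,-80.4)
d=cam("side"); cv2.imwrite("pics/s5.png",cv2.resize(d["frame"][150:270,250:400],None,fx=4,fy=4)[:,:,::-1])
E
```

```text
time: 13.17
tool_pos: [0.4906, 0.0312, 0.1209]
eef_rot: [-0.0, 0.997, 0.08, -0.0]
wrist_force: [-0.1, 0.4, -1.1]
finger_gap: 0.515
gripper_force: 67.5
time: 14.0
tool_pos: [0.505, -0.0576, 0.1209]
eef_rot: [-0.0, 0.997, 0.08, -0.0]
wrist_force: [0.4, 0.6, -1.2]
finger_gap: 0.51
gripper_force: 67.5
t 14.0 tcp [ 0.505  -0.0576  0.1209] fix [-0.052  -0.0792] psi -80.8 tilt -0.0001 0.0000 gap 0.510 F 67.5 wf [ 0.4  0.6 -1.2]
units [0.025 3.093 0.063] turn z units -0.071
```

View pics/s5.png

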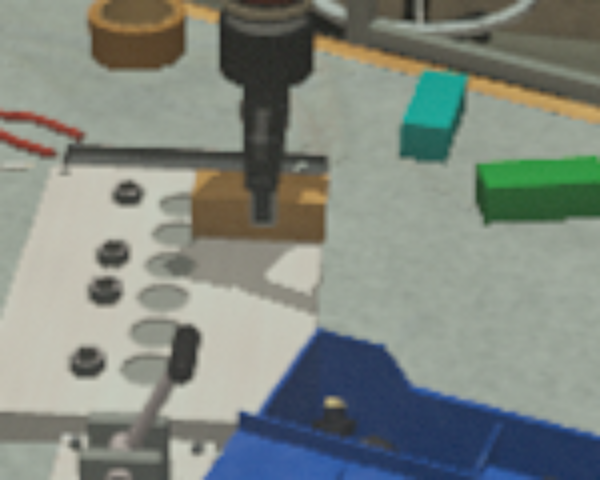

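No chips are left behind the block, so I'll continue over the edge.

```bash
python3 -m jog '[{"offset":[0,0.3,0],"angular":[0,0,0],"fingers":30},{"offset":[0,0.3,0],"angular":[0,0,0],"fingers":30},{"offset":[0,0.3,0],"angular":[0,0,0],"fingers":30},{"offset":[0,0.3,0],"angular":[0,0,0],"fingers":30},{"offset":[0,0.3,0],"angular":[0,0,0],"fingers":30},{"offset":[0,0.3,0],"angular":[0,0,0],"fingers":30},{"offset":[0,0.3,0],"angular":[0,0,0],"fingers":30},{"offset":[0,0.3,0],"angular":[0,0,0],"fingers":30},{"offset":[0,0.3,0],"angular":[0,0,0],"fingers":30},{"offset":[0,0.3,0],"angular":[0,0,0],"fingers":30}]'
python3 -m jog '[{"offset":[0,0.15,0],"angular":[0,0,0],"fingers":30},{"offset":[0,0.1,0],"angular":[0,0,0],"fingers":30},{"offset":[0,0,0],"angular":[0,0,0],"fingers":30},{"offset":[0,0,-0.5],"angular":[0,0,0],"fingers":30},{"offset":[0,0,-1],"angular":[0,0,0],"fingers":30},{"offset":[0,0,-1],"angular":[0,0,0],"fingers":30},{"offset":[0,0,-1],"angular":[0,0,0],"fingers":30},{"offset":[0,1,-1],"angular":[0,0,0],"fingers":30},{"offset":[0,1,0],"angular":[0,0,0],"fingers":30},{"offset":[0,1,0],"angular":[0,0,0],"fingers":30}]'
python3 -m jog '[{"offset":[0,1,0],"angular":[0,0,0],"fingers":30},{"offset":[0,1,0],"angular":[0,0,0],"fingers":30},{"offset":[0,0.5,0],"angular":[0,0,0],"fingers":30},{"offset":[0,0,0],"angular":[0,0,0],"fingers":30}]'
python3 - <<'E'
from h import *
plan(fw((-.06,-.36))[0],.119,-80.4)
d=cam("top"); f=d["frame"]; cv2.imwrite("pics/t6.png",cv2.resize(f[110:230,225:465],None,fx=3,fy=3,interpolation=cv2.INTER_CUBIC)[:,:,::-1])
hsv=cv2.cvtColor(f,cv2.COLOR_RGB2HSV).astype(int)
m=np.zeros(f.shape[:2],bool); m[120:215,262:400]=1
for c,a in blobs(m&(hsv[...,0]<35)&(hsv[...,1]>60)&(hsv[...,2]>50),2,60): print(c,a,inv(px2w(d,c,.01)))
E
```

```text
time: 14.88
tool_pos: [0.5193, -0.1465, 0.1209]
eef_rot: [0.0, 0.997, 0.08, 0.0]
wrist_force: [-0.2, 0.6, -1.6]
finger_gap: 0.509
gripper_force: 67.4
time: 15.72
tool_pos: [0.536, -0.2421, 0.2591]
eef_rot: [0.002, 0.997, 0.081, 0.003]
wrist_force: [-0.6, -0.2, -0.9]
finger_gap: 0.516
gripper_force: 67.5
time: 16.05
tool_pos: [0.5466, -0.3176, 0.2551]
eef_rot: [0.0, 0.997, 0.079, -0.0]
wrist_force: [-0.4, 0.3, -0.7]
finger_gap: 0.51
gripper_force: 67.4
t 16.1 tcp [ 0.5466 -0.3176  0.2551] fix [-0.0544 -0.3425] psi -81.0 tilt -0.0002 -0.0004 gap 0.510 F 67.4 wf [-0.4  0.3 -0.7]
units [-0.178  0.583  4.537] turn z units -0.095
[383.47058824 122.35294118] 17 [[ 0.15974271 -0.2334497 ]]
[396.55172414 124.51724138] 29 [[ 0.14637429 -0.27450966]]
```

View pics/t6.png

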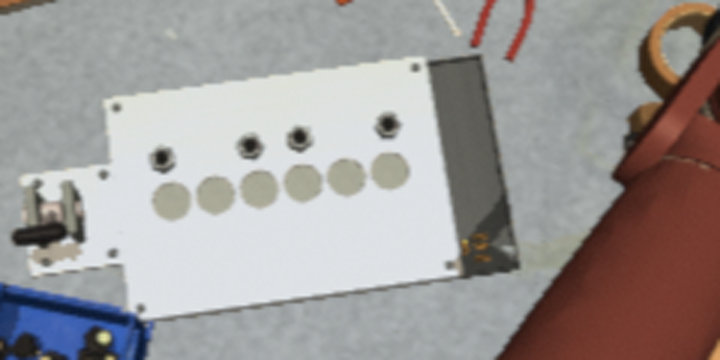

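All four chips lie in the tray at about (465–490, 235–260) and the plate is clear. Next I lay the block down.

```bash
python3 -m jog '[{"offset":[0,0.4,1],"angular":[0,0,0],"fingers":30},{"offset":[0,0,1],"angular":[0,0,0],"fingers":30},{"offset":[0,0,1],"angular":[0,0,0],"fingers":30},{"offset":[0,0,1],"angular":[0,0,0],"fingers":30},{"offset":[0,0,0.8],"angular":[0,0,0],"fingers":30},{"offset":[0,0,0.4],"angular":[0,0,0],"fingers":30},{"offset":[0,0,0.2],"angular":[0,0,0],"fingers":30},{"offset":[0,0,0],"angular":[0,0,0],"fingers":30},{"offset":[0,0,0],"angular":[0,0,0],"fingers":30}]'
python3 -m jog '[{"offset":[0,0,0.08],"angular":[0,0,0],"fingers":30},{"offset":[0,0,0],"angular":[0,0,0],"fingers":30},{"offset":[0,0,0],"angular":[0,0,0],"fingers":30}]'
```

```text
time: 16.85
tool_pos: [0.5494, -0.3271, 0.0949]
eef_rot: [0.001, 0.997, 0.08, 0.001]
wrist_force: [0.7, -0.2, -0.8]
finger_gap: 0.507
gripper_force: 67.5
time: 17.1
tool_pos: [0.5491, -0.3276, 0.0924]
eef_rot: [0.001, 0.997, 0.08, 0.001]
wrist_force: [0.4, -0.7, -1.2]
finger_gap: 0.513
gripper_force: 67.5
```

```bash
python3 -m jog '[{"offset":[0,0,0.07],"angular":[0,0,0],"fingers":30},{"offset":[0,0,0.04],"angular":[0,0,0],"fingers":30},{"offset":[0,0,0],"angular":[0,0,0],"fingers":30},{"offset":[0,0,0],"angular":[0,0,0],"fingers":30}]'
python3 -m jog '[{"offset":[0,0,0],"angular":[0,0,0],"fingers":55},{"offset":[0,0,0],"angular":[0,0,0],"fingers":70},{"offset":[0,0,0],"angular":[0,0,0],"fingers":70},{"offset":[0,0,0],"angular":[0,0,0],"fingers":70},{"offset":[0,0,-0.5],"angular":[0,0,0],"fingers":70},{"offset":[0,0,-1],"angular":[0,0,0],"fingers":70},{"offset":[0,0,-1],"angular":[0,0,0],"fingers":70},{"offset":[0,0,-1],"angular":[0,0,0],"fingers":70},{"offset":[0,0,-1],"angular":[0,0,0],"fingers":30},{"offset":[0,0,-1],"angular":[0,0,0],"fingers":0}]'
python3 -m jog '[{"offset":[0,-1,-1],"angular":[0,0,0],"fingers":0},{"offset":[0,-1,0],"angular":[0,0,0],"fingers":0},{"offset":[0,-1,0],"angular":[0,0,0],"fingers":0},{"offset":[0,-1,0],"angular":[0,0,0],"fingers":0},{"offset":[0,-1,0],"angular":[0,0,0],"fingers":0},{"offset":[0,-1,0],"angular":[0,0,0],"fingers":0},{"offset":[0,-1,0],"angular":[0,0,0],"fingers":0},{"offset":[0,-1,0],"angular":[0,0,0],"fingers":0},{"offset":[0,-0.5,0],"angular":[0,0,0],"fingers":0},{"offset":[0,0,0],"angular":[0,0,0],"fingers":0}]'
python3 - <<'E'
from h import *
plan(fw((0.02,-.1))[0],.3,-80.4)
d=cam("wrist"); cv2.imwrite("pics/w7.png",d["frame"][:,:,::-1])
E
```

```text
time: 17.43
tool_pos: [0.5491, -0.3277, 0.0893]
eef_rot: [0.001, 0.997, 0.08, 0.001]
wrist_force: [-1.2, 1.3, 5.4]
finger_gap: 0.514
gripper_force: 68.1
time: 18.27
tool_pos: [0.5484, -0.3271, 0.2554]
eef_rot: [0.0, 0.997, 0.08, 0.0]
wrist_force: [0.1, -1.2, 0.9]
finger_gap: 0.551
gripper_force: 0.0
time: 19.1
tool_pos: [0.5074, -0.0733, 0.2833]
eef_rot: [-0.0, 0.997, 0.082, 0.001]
wrist_force: [0.1, -0.1, 0.3]
finger_gap: 0.0
gripper_force: 0.0
t 19.1 tcp [ 0.5074 -0.0733  0.2833] fix [-0.0522 -0.0951] psi -80.6 tilt 0.0012 0.0005 gap 0.000 F 0.0 wf [ 0.1 -0.1  0.3]
units [ 2.409  0.151 -0.555] turn z units -0.036
```

View pics/w7.png

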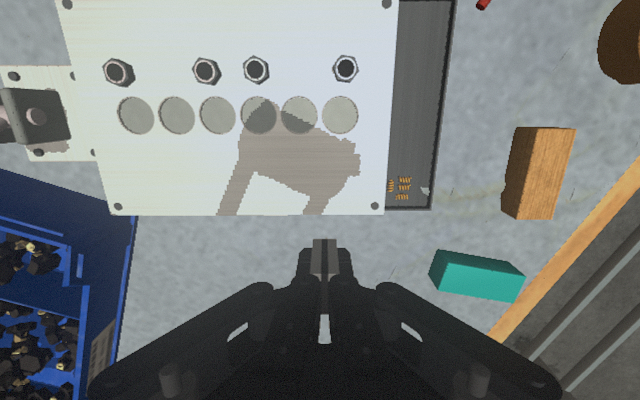

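The chips are all in the tray (388–410, 180–197), and the block is down on the bench at right. The four nuts are at about (118,73), (207,71), (256,69) and (345,69), with the six pockets at row ~115. I'll measure nuts against pockets from this view.

```bash
cat > nuts.py <<'E'
from h import *
d=cam("wrist"); f=d["frame"]; hsv=cv2.cvtColor(f,cv2.COLOR_RGB2HSV).astype(int)
H,W=f.shape[:2]
# plate region mask by projection
poly=w2px(d,np.c_[fw([(-.02,-.165),(.132,-.165),(.132,.165),(-.02,.165)]),[.03]*4]).astype(np.int32)
pm=cv2.fillPoly(np.zeros((H,W),np.uint8),[poly],1)>0
dark=((hsv[...,2]<125)&pm).astype(np.uint8); dark=cv2.morphologyEx(dark,cv2.MORPH_CLOSE,np.ones((5,5)))
cs,_=cv2.findContours(dark,cv2.RETR_EXTERNAL,cv2.CHAIN_APPROX_NONE)
for c in cs:
    if cv2.contourArea(c)>200:
        x,y,w,h=cv2.boundingRect(c); (cx,cy),r=cv2.minEnclosingCircle(c)
        print("nut px",(x,y,w,h),"fix mm",np.round(1000*inv(px2w(d,(cx,cy),.037))[0],1), cv2.contourArea(c))
E
python3 - <<'E'
import nuts
from h import *
d=nuts.d
p=px2w(d,[(340,115),(299,114.5),(258.5,115),(217.5,115.5),(177,115.5),(136,116)],.029)
a,b,_=fit([(.02,-.115+.046*i) for i in range(6)],p); print(a,b,np.round(1000*inv(p),1))
print(1000*inv(px2w(d,[(345,68),(256,68),(207,70),(118.5,72)],.042)))
E
```

```text
nut px (279, 109, 33, 25) fix mm [ 18.3 -66.3] 364.5
nut px (242, 100, 33, 34) fix mm [ 20.1 -24.4] 612.0
nut px (101, 59, 32, 28) fix mm [ 64.3 120.5] 599.5
nut px (190, 58, 30, 27) fix mm [65.7 27.1] 514.5
nut px (331, 56, 26, 27) fix mm [  67.2 -118.6] 468.5
nut px (242, 56, 25, 29) fix mm [ 66.4 -24.5] 493.0
0.16843073037373843 [0.54388259 0.02872576] [[  20.5 -115.9]
 [  21.2  -69.5]
 [  20.9  -23.8]
 [  20.6   22.6]
 [  20.9   68.3]
 [  20.6  114.7]]
[[  67.22510554 -119.69596563]
 [  67.68592545  -27.84649269]
 [  66.05694501   22.94263691]
 [  64.62795927  114.77215191]]
```

```bash
python3 -m jog '[{"offset":[1,0.2,0],"angular":[0,0,0],"fingers":0},{"offset":[1,0.2,0],"angular":[0,0,0],"fingers":0},{"offset":[1,0.2,0],"angular":[0,0,0],"fingers":0},{"offset":[1,0.17,0],"angular":[0,0,0],"fingers":0},{"offset":[1,0,0],"angular":[0,0,0],"fingers":0},{"offset":[0,0,0],"angular":[0,0,0],"fingers":0},{"offset":[0,0,1],"angular":[0,0,0],"fingers":0},{"offset":[0,0,1],"angular":[0,0,0],"fingers":0},{"offset":[0,0,1],"angular":[0,0,0],"fingers":0},{"offset":[0,0,1],"angular":[0,0,0],"fingers":0}]'
python3 -m jog '[{"offset":[0,0,0.4],"angular":[0,0,0],"fingers":0},{"offset":[0,0,0],"angular":[0,0,0],"fingers":0},{"offset":[0,0,0],"angular":[0,0,0],"fingers":0}]'
python3 - <<'E'
from h import *
plan(fw((0.098,-.118))[0],.11,-80.4)
d=cam("wrist"); cv2.imwrite("pics/w8.png",d["frame"][:,:,::-1])
d=cam("side"); cv2.imwrite("pics/s8.png",cv2.resize(d["frame"][140:270,230:370],None,fx=4,fy=4)[:,:,::-1])
E
```

```text
time: 20.03
tool_pos: [0.6595, -0.0763, 0.1613]
eef_rot: [0.0, 0.997, 0.079, 0.0]
wrist_force: [-0.4, -0.9, 0.9]
finger_gap: -0.0
gripper_force: 0.0
time: 20.28
tool_pos: [0.6596, -0.0756, 0.1505]
eef_rot: [0.0, 0.997, 0.08, -0.0]
wrist_force: [-0.2, 0.1, 0.2]
finger_gap: 0.001
gripper_force: 0.0
t 20.3 tcp [ 0.6596 -0.0756  0.1505] fix [ 0.0975 -0.1228] psi -80.9 tilt -0.0005 -0.0001 gap 0.001 F 0.0 wf [-0.2  0.1  0.2]
units [ 0.017 -0.162  1.349] turn z units -0.079
```

View pics/s8.png

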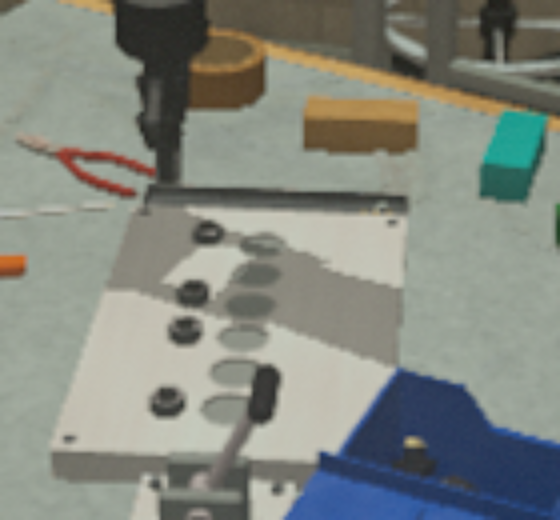

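```bash
python3 - <<'E'
from h import *
d=cam("side")
for z in (.06,.065,.07,.075,.08,.085): print(z,w2px(d,[.6596,-.0756,z]))
E
```

```text
0.06 [[272.86159535 190.67337733]]
0.065 [[272.7933686  189.38610785]]
0.07 [[272.7248955 188.0941903]]
0.075 [[272.65617471 186.79759944]]
0.08 [[272.58720488 185.49630988]]
0.085 [[272.51798466 184.19029603]]
```

```bash
python3 -m jog '[{"offset":[0.02,-0.16,0.7],"angular":[0,0,0],"fingers":0},{"offset":[0,0,0.5],"angular":[0,0,0],"fingers":0},{"offset":[0,0,0.25],"angular":[0,0,0],"fingers":0},{"offset":[0,0,0],"angular":[0,0,0],"fingers":0},{"offset":[0,0,0],"angular":[0,0,0],"fingers":0}]'
python3 - <<'E'
from h import *
plan(fw((0.043,-.115))[0],.107,-80.4)
E
```

```text
time: 20.85
tool_pos: [0.6593, -0.07, 0.1063]
eef_rot: [-0.0, 0.997, 0.08, -0.001]
wrist_force: [-0.6, 0.4, 0.8]
finger_gap: -0.001
gripper_force: 0.0
t 20.9 tcp [ 0.6593 -0.07    0.1063] fix [ 0.0981 -0.1173] psi -80.8 tilt -0.0011 0.0001 gap -0.001 F 0.0 wf [-0.6  0.4  0.8]
units [-1.836 -0.062 -0.023] turn z units -0.07
```

```bash
python3 -m jog '[{"offset":[-0.2,0,0],"angular":[0,0,0],"fingers":0},{"offset":[-0.2,-0.01,0],"angular":[0,0,0],"fingers":0},{"offset":[-0.2,-0.01,0],"angular":[0,0,0],"fingers":0},{"offset":[-0.2,-0.01,0],"angular":[0,0,0],"fingers":0},{"offset":[-0.2,-0.01,0],"angular":[0,0,0],"fingers":0},{"offset":[-0.2,-0.01,0],"angular":[0,0,0],"fingers":0},{"offset":[-0.2,-0.01,0],"angular":[0,0,0],"fingers":0},{"offset":[-0.2,0,0],"angular":[0,0,0],"fingers":0},{"offset":[-0.12,0,0],"angular":[0,0,0],"fingers":0},{"offset":[-0.12,0,0],"angular":[0,0,0],"fingers":0}]'
python3 -m jog '[{"offset":[0,0,0],"angular":[0,0,0],"fingers":0},{"offset":[0.3,0,0],"angular":[0,0,0],"fingers":0},{"offset":[0.6,0,0],"angular":[0,0,0],"fingers":0},{"offset":[0.6,0,-0.3],"angular":[0,0,0],"fingers":0},{"offset":[0.4,0,-0.7],"angular":[0,0,0],"fingers":0},{"offset":[0,0,-0.6],"angular":[0,0,0],"fingers":0},{"offset":[0,0,0],"angular":[0,0,0],"fingers":0}]'
python3 - <<'E'
from h import *
plan(fw((0.098,-.026))[0],.107,-80.4)
d=cam("side"); cv2.imwrite("pics/s9.png",cv2.resize(d["frame"][180:260,240:370],None,fx=5,fy=5)[:,:,::-1])
E
```

```text
time: 21.68
tool_pos: [0.6042, -0.0771, 0.1065]
eef_rot: [-0.0, 0.997, 0.08, -0.0]
wrist_force: [0.3, -0.2, -0.4]
finger_gap: -0.002
gripper_force: 0.1
time: 22.27
tool_pos: [0.6649, -0.0681, 0.1596]
eef_rot: [0.001, 0.997, 0.08, 0.004]
wrist_force: [0.8, -0.9, 0.8]
finger_gap: 0.001
gripper_force: 0.0
t 22.3 tcp [ 0.6649 -0.0681  0.1596] fix [ 0.1039 -0.1164] psi -80.8 tilt 0.0086 -0.0017 gap 0.001 F 0.0 wf [ 0.8 -0.9  0.8]
units [-0.234 -3.016  1.743] turn z units -0.065
```

View pics/s9.png

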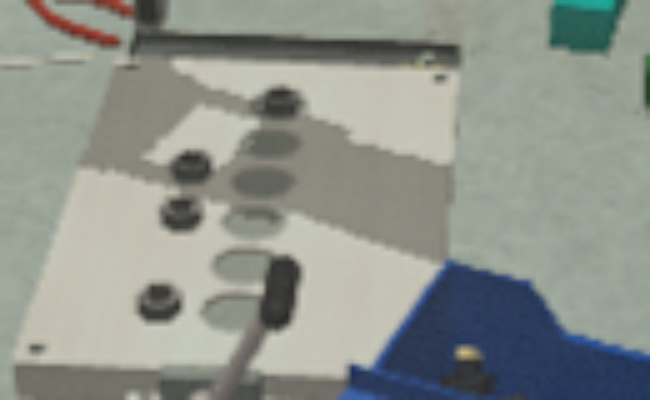

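Nut 1 sits in pocket 0. Next is the second nut, into pocket 2.

```bash
python3 -m jog '[{"offset":[-0.2,-0.6,0],"angular":[0,0,0],"fingers":0},{"offset":[0,-0.8,0],"angular":[0,0,0],"fingers":0},{"offset":[0,-0.8,0],"angular":[0,0,0],"fingers":0},{"offset":[0,-0.8,0],"angular":[0,0,0],"fingers":0},{"offset":[0,0,0],"angular":[0,0,0],"fingers":0},{"offset":[0,0,0.7],"angular":[0,0,0],"fingers":0},{"offset":[0,0,0.6],"angular":[0,0,0],"fingers":0},{"offset":[0,0,0.4],"angular":[0,0,0],"fingers":0},{"offset":[0,0,0],"angular":[0,0,0],"fingers":0},{"offset":[0,0,0],"angular":[0,0,0],"fingers":0}]'
python3 - <<'E'
from h import *
plan(fw((0.043,-.023))[0],.107,-80.4)
d=cam("top"); f=d["frame"]; hsv=cv2.cvtColor(f,cv2.COLOR_RGB2HSV)
m=np.zeros(f.shape[:2],bool); m[125:215,262:375]=1
for c,a in blobs(m&(hsv[...,2]<80),8,100): print(c,a,1000*inv(px2w(d,c,.042)))
E
```

```text
time: 23.15
tool_pos: [0.6407, 0.0196, 0.1029]
eef_rot: [-0.0, 0.997, 0.08, -0.0]
wrist_force: [0.0, -0.5, -0.3]
finger_gap: 0.002
gripper_force: 0.0
t 23.1 tcp [0.6407 0.0196 0.1029] fix [ 0.0947 -0.0258] psi -80.8 tilt -0.0008 -0.0000 gap 0.002 F 0.0 wf [ 0.  -0.5 -0.3]
units [-1.725 -0.08  -0.135] turn z units -0.074
[371.  130.5] 8 [[ 126.68320143 -182.21629733]]
[278.5        162.28571429] 14 [[ 64.90050029 120.16044687]]
[355.8 165.8] 15 [[  19.60724823 -116.18182298]]
```

```bash
python3 -m jog '[{"offset":[-0.05,0,-0.12],"angular":[0,0,0],"fingers":0},{"offset":[-0.2,-0.01,0],"angular":[0,0,0],"fingers":0},{"offset":[-0.2,-0.01,0],"angular":[0,0,0],"fingers":0},{"offset":[-0.2,-0.02,0],"angular":[0,0,0],"fingers":0},{"offset":[-0.2,-0.02,0],"angular":[0,0,0],"fingers":0},{"offset":[-0.2,-0.01,0],"angular":[0,0,0],"fingers":0},{"offset":[-0.2,-0.01,0],"angular":[0,0,0],"fingers":0},{"offset":[-0.2,0,0],"angular":[0,0,0],"fingers":0},{"offset":[-0.2,0,0],"angular":[0,0,0],"fingers":0},{"offset":[-0.2,0,0],"angular":[0,0,0],"fingers":0}]'
python3 -m jog '[{"offset":[-0.07,0,0],"angular":[0,0,0],"fingers":0},{"offset":[0,0,0],"angular":[0,0,0],"fingers":0},{"offset":[0.3,0,0],"angular":[0,0,0],"fingers":0},{"offset":[0.6,0,0],"angular":[0,0,0],"fingers":0},{"offset":[0.6,0,-0.3],"angular":[0,0,0],"fingers":0},{"offset":[0.4,0,-0.7],"angular":[0,0,0],"fingers":0},{"offset":[0,0,-0.6],"angular":[0,0,0],"fingers":0},{"offset":[0,0,0],"angular":[0,0,0],"fingers":0}]'
python3 -m jog '[{"offset":[0,-0.6,0],"angular":[0,0,0],"fingers":0},{"offset":[0,-0.6,0],"angular":[0,0,0],"fingers":0},{"offset":[0,-0.4,0],"angular":[0,0,0],"fingers":0},{"offset":[0,0,0],"angular":[0,0,0],"fingers":0},{"offset":[0,0,0],"angular":[0,0,0],"fingers":0}]'
python3 - <<'E'
from h import *
plan(fw((0.098,.0255))[0],.107,-80.4)
import nuts
E
```

```text
time: 24.03
tool_pos: [0.5849, 0.0134, 0.1072]
eef_rot: [0.0, 0.997, 0.08, -0.0]
wrist_force: [0.3, -0.9, -0.6]
finger_gap: -0.002
gripper_force: 0.3
time: 24.7
tool_pos: [0.6431, 0.0221, 0.1595]
eef_rot: [0.001, 0.997, 0.08, 0.003]
wrist_force: [0.5, 0.5, 0.1]
finger_gap: 0.002
gripper_force: 0.0
time: 25.12
tool_pos: [0.6318, 0.0699, 0.1543]
eef_rot: [0.0, 0.997, 0.081, -0.001]
wrist_force: [-0.1, -0.4, -0.5]
finger_gap: -0.005
gripper_force: 0.0
t 25.1 tcp [0.6318 0.0699 0.1543] fix [0.0943 0.0253] psi -80.7 tilt -0.0014 -0.0007 gap -0.005 F 0.0 wf [-0.1 -0.4 -0.5]
units [ 0.125 -0.008  1.576] turn z units -0.058
nut px (467, 282, 46, 36) fix mm [  24.9 -109.9] 1033.5
nut px (167, 238, 320, 100) fix mm [ 2.9 23.2] 16405.5
```

```bash
python3 -m jog '[{"offset":[0.12,0,0.4],"angular":[0,0,0],"fingers":0},{"offset":[0,0,0.7],"angular":[0,0,0],"fingers":0},{"offset":[0,0,0.48],"angular":[0,0,0],"fingers":0},{"offset":[0,0,0],"angular":[0,0,0],"fingers":0},{"offset":[-0.2,0.01,0],"angular":[0,0,0],"fingers":0},{"offset":[-0.2,0.01,0],"angular":[0,0,0],"fingers":0},{"offset":[-0.2,0.01,0],"angular":[0,0,0],"fingers":0},{"offset":[-0.2,0.02,0],"angular":[0,0,0],"fingers":0},{"offset":[-0.2,0.02,0],"angular":[0,0,0],"fingers":0},{"offset":[-0.2,0.01,0],"angular":[0,0,0],"fingers":0}]'
python3 -m jog '[{"offset":[-0.2,0,0],"angular":[0,0,0],"fingers":0},{"offset":[-0.2,0,0],"angular":[0,0,0],"fingers":0},{"offset":[-0.2,0,0],"angular":[0,0,0],"fingers":0},{"offset":[-0.04,0,0],"angular":[0,0,0],"fingers":0},{"offset":[0,0,0],"angular":[0,0,0],"fingers":0}]'
python3 -m jog '[{"offset":[0.3,0,0],"angular":[0,0,0],"fingers":0},{"offset":[0.6,0,0],"angular":[0,0,0],"fingers":0},{"offset":[0.6,0,-0.3],"angular":[0,0,0],"fingers":0},{"offset":[0.4,0,-0.7],"angular":[0,0,0],"fingers":0},{"offset":[0,0,-0.6],"angular":[0,0,0],"fingers":0},{"offset":[0,-0.7,0],"angular":[0,0,0],"fingers":0},{"offset":[0,-0.9,0],"angular":[0,0,0],"fingers":0},{"offset":[0,-0.9,0],"angular":[0,0,0],"fingers":0},{"offset":[0,-0.7,0],"angular":[0,0,0],"fingers":0},{"offset":[0,0,0],"angular":[0,0,0],"fingers":0}]'
python3 - <<'E'
from h import *
plan(fw((0.098,.1185))[0],.107,-80.4)
d=cam("top"); f=d["frame"]; hsv=cv2.cvtColor(f,cv2.COLOR_RGB2HSV)
m=np.zeros(f.shape[:2],bool); m[125:215,262:375]=1
for c,a in blobs(m&(hsv[...,2]<80),8,100): print(c,a,1000*inv(px2w(d,c,.04)))
E
```

```text
time: 26.0
tool_pos: [0.6, 0.0619, 0.1084]
eef_rot: [0.0, 0.997, 0.08, 0.0]
wrist_force: [0.1, -1.1, 0.7]
finger_gap: -0.004
gripper_force: 0.1
time: 26.42
tool_pos: [0.5811, 0.059, 0.1078]
eef_rot: [-0.0, 0.997, 0.08, -0.0]
wrist_force: [1.0, -0.2, -0.2]
finger_gap: -0.0
gripper_force: 0.0
time: 27.25
tool_pos: [0.6226, 0.1665, 0.1558]
eef_rot: [-0.001, 0.997, 0.082, 0.0]
wrist_force: [0.3, -0.4, 0.9]
finger_gap: -0.001
gripper_force: 0.0
t 27.2 tcp [0.6226 0.1665 0.1558] fix [0.1014 0.122 ] psi -80.6 tilt 0.0002 0.0015 gap -0.001 F 0.0 wf [ 0.3 -0.4  0.9]
units [-0.114  0.12   1.628] turn z units -0.037
[289.65116279 135.04651163] 43 [[148.78944167  74.45906615]]
[371.  130.5] 10 [[ 127.38553308 -182.60399256]]
[355.75   165.9375] 16 [[  19.70809858 -116.22950929]]
[327.46666667 170.86666667] 15 [[ 16.57853106 -26.6813231 ]]
[310.64285714 172.07142857] 14 [[20.1865618  25.56447321]]
```

```bash
python3 -m jog '[{"offset":[-0.1,0.12,0.4],"angular":[0,0,0],"fingers":0},{"offset":[0,0,0.7],"angular":[0,0,0],"fingers":0},{"offset":[0,0,0.5],"angular":[0,0,0],"fingers":0},{"offset":[0,0,0],"angular":[0,0,0],"fingers":0},{"offset":[-0.2,0.01,0],"angular":[0,0,0],"fingers":0},{"offset":[-0.2,0.02,0],"angular":[0,0,0],"fingers":0},{"offset":[-0.2,0.03,0],"angular":[0,0,0],"fingers":0},{"offset":[-0.2,0.03,0],"angular":[0,0,0],"fingers":0},{"offset":[-0.2,0.03,0],"angular":[0,0,0],"fingers":0},{"offset":[-0.2,0.02,0],"angular":[0,0,0],"fingers":0}]'
python3 -m jog '[{"offset":[-0.2,0,0],"angular":[0,0,0],"fingers":0},{"offset":[-0.2,0,0],"angular":[0,0,0],"fingers":0},{"offset":[-0.2,0,0],"angular":[0,0,0],"fingers":0},{"offset":[-0.06,0,0],"angular":[0,0,0],"fingers":0},{"offset":[0,0,0],"angular":[0,0,0],"fingers":0}]'
python3 -m jog '[{"offset":[0.3,0,0],"angular":[0,0,0],"fingers":0},{"offset":[0.6,0,0],"angular":[0,0,0],"fingers":0},{"offset":[0.6,0,-0.3],"angular":[0,0,0],"fingers":0},{"offset":[0.4,0,-0.7],"angular":[0,0,0],"fingers":0},{"offset":[0,0,-1],"angular":[0,0,0],"fingers":0},{"offset":[0,0,-1],"angular":[0,0,0],"fingers":0},{"offset":[0,0,-1],"angular":[0,0,0],"fingers":0},{"offset":[0,0,-1],"angular":[0,0,0],"fingers":0},{"offset":[0,0,0],"angular":[0,0,0],"fingers":0}]'
python3 -m jog '[{"offset":[-1,0,0],"angular":[0,0,0],"fingers":0},{"offset":[-1,0,0],"angular":[0,0,0],"fingers":0},{"offset":[-1,0,0],"angular":[0,0,0],"fingers":0},{"offset":[-1,0,0],"angular":[0,0,0],"fingers":0},{"offset":[-1,0,0],"angular":[0,0,0],"fingers":0},{"offset":[-0.5,0,0],"angular":[0,0,0],"fingers":0},{"offset":[0,0,0],"angular":[0,0,0],"fingers":0},{"offset":[0,0,0],"angular":[0,0,0],"fingers":0}]'
python3 - <<'E'
from h import *
plan(fw((-.06,.235))[0],.22,-80.4)
d=cam("top"); f=d["frame"]; hsv=cv2.cvtColor(f,cv2.COLOR_RGB2HSV)
m=np.zeros(f.shape[:2],bool); m[125:215,262:375]=1
for c,a in blobs(m&(hsv[...,2]<80),8,100): print(c,a,1000*inv(px2w(d,c,.04)))
d=cam("wrist"); f=d["frame"]; cv2.imwrite("pics/w13.png",f[:,:,::-1])
hsv=cv2.cvtColor(f,cv2.COLOR_RGB2HSV)
# compare each nut: dark blob centroid near each pocket
for y in (-.115,-.023,.023,.115):
    u,v=w2px(d,np.r_[fw((.02,y))[0],.036])[0].astype(int)
    w=hsv[max(v-28,0):v+28,max(u-28,0):u+28,2]; k=(w<100).astype(np.uint8); yy,xx=np.nonzero(k)
    print(y,(u,v),len(xx), 1000*inv(px2w(d,(xx.mean()+u-28,yy.mean()+max(v-28,0)),.034)) if len(xx) else "")
E
```

```text
time: 28.13
tool_pos: [0.5847, 0.1488, 0.1084]
eef_rot: [0.0, 0.997, 0.08, 0.0]
wrist_force: [-0.1, 0.1, 0.3]
finger_gap: -0.005
gripper_force: 0.1
time: 28.55
tool_pos: [0.5651, 0.1458, 0.1077]
eef_rot: [0.0, 0.997, 0.08, -0.0]
wrist_force: [0.8, 0.8, -0.1]
finger_gap: -0.001
gripper_force: 0.0
time: 29.3
tool_pos: [0.626, 0.1555, 0.2667]
eef_rot: [-0.0, 0.997, 0.08, 0.007]
wrist_force: [1.5, -0.7, 1.1]
finger_gap: 0.004
gripper_force: 0.0
time: 29.97
tool_pos: [0.4596, 0.1287, 0.2581]
eef_rot: [-0.0, 0.997, 0.08, 0.001]
wrist_force: [1.1, 0.2, 0.8]
finger_gap: 0.0
gripper_force: 0.0
t 30.0 tcp [0.4596 0.1287 0.2581] fix [-0.0656  0.112 ] psi -80.8 tilt 0.0015 0.0002 gap 0.000 F 0.0 wf [1.1 0.2 0.8]
units [ 0.153 -4.101  1.271] turn z units -0.071
[371.  130.5] 10 [[ 127.38553308 -182.60399256]]
[285.78571429 150.14285714] 14 [[101.32588234  92.84180909]]
[355.75   165.9375] 16 [[  19.70809858 -116.22950929]]
[327.46666667 170.86666667] 15 [[ 16.57853106 -26.6813231 ]]
[310.64285714 172.07142857] 14 [[20.1865618  25.56447321]]
[299.  196.5] 8 [[-51.12619544  71.59091657]]
[300.125 210.375] 8 [[-94.25844085  73.93711467]]
-0.115 (np.int64(548), np.int64(101)) 500 [[  20.03599247 -113.67103383]]
-0.023 (np.int64(457), np.int64(101)) 387 [[ 17.41867818 -24.91616123]]
0.023 (np.int64(411), np.int64(102)) 294 [[20.28456392 26.15685984]]
0.115 (np.int64(319), np.int64(102)) 232 [[ 22.53345921 124.5160986 ]]
```

The fourth nut seems to have been knocked to about (101, 93). I'll check that numerically with the wrist camera.

```bash
python3 - <<'E'
import nuts
from h import *
print(w2px(nuts.d,np.r_[fw((.101,.093))[0],.04]))
E
```

```text
nut px (297, 87, 27, 27) fix mm [ 22.7 124.5] 489.5
nut px (393, 85, 35, 30) fix mm [23.1 25.4] 592.0
nut px (444, 84, 31, 36) fix mm [ 21.1 -22.3] 597.5
nut px (530, 80, 35, 40) fix mm [  21.8 -112.4] 699.5
[[342.98904415   7.59883334]]
```

```bash
python3 - <<'E'
import cv2
f=cv2.imread("pics/w13.png"); cv2.imwrite("pics/w13c.png",cv2.resize(f[40:170,250:590],None,fx=2.3,fy=2.3,interpolation=cv2.INTER_CUBIC))
E
```

```text
(no output)
```

View pics/w13c.png

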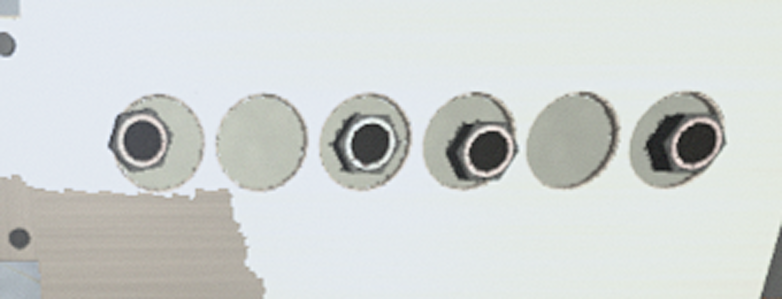

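In pockets 0, 2 and 3 the nuts sit inside the pocket. The pocket 5 nut, at (139,140) in the crop, hangs over the left rim about 9 mm off centre. I'll straddle it with half-open fingers and nudge it right with the left finger.

```bash
python3 -m jog '[{"offset":[0.9,-0.3,0],"angular":[0,0,0],"fingers":45},{"offset":[1,0,0],"angular":[0,0,0],"fingers":45},{"offset":[1,0,0],"angular":[0,0,0],"fingers":45},{"offset":[0,0,0],"angular":[0,0,0],"fingers":45},{"offset":[0,0,1],"angular":[0,0,0],"fingers":45},{"offset":[0,0,1],"angular":[0,0,0],"fingers":45},{"offset":[0,0,1],"angular":[0,0,0],"fingers":45},{"offset":[0,0,0.6],"angular":[0,0,0],"fingers":45},{"offset":[0,0,0],"angular":[0,0,0],"fingers":45},{"offset":[0,0,0],"angular":[0,0,0],"fingers":45}]'
python3 - <<'E'
from h import *
plan(fw((.022,.121))[0],.106,-80.4)
d=cam("wrist"); cv2.imwrite("pics/x.png",d["frame"][:,:,::-1])
E
```

```text
time: 30.95
tool_pos: [0.5431, 0.1512, 0.1486]
eef_rot: [0.0, 0.997, 0.08, -0.002]
wrist_force: [0.6, 0.3, 0.3]
finger_gap: 0.523
gripper_force: 0.0
t 30.9 tcp [0.5431 0.1512 0.1486] fix [0.0206 0.1203] psi -80.8 tilt -0.0030 -0.0004 gap 0.523 F 0.0 wf [0.6 0.3 0.3]
units [ 0.052 -0.024  1.42 ] turn z units -0.072
```

```bash
python3 -m jog '[{"offset":[0.05,-0.05,0.6],"angular":[0,0,0],"fingers":45},{"offset":[0,0,0.5],"angular":[0,0,0],"fingers":45},{"offset":[0,0,0.2],"angular":[0,0,0],"fingers":45},{"offset":[0,0,0],"angular":[0,0,0],"fingers":45},{"offset":[0,0,0],"angular":[0,0,0],"fingers":45}]'
python3 -m jog '[{"offset":[0,0,0.15],"angular":[0,0,0],"fingers":45},{"offset":[0,0,0],"angular":[0,0,0],"fingers":45},{"offset":[0,0,0],"angular":[0,0,0],"fingers":45}]'
python3 -m jog '[{"offset":[0,0.08,0],"angular":[0,0,0],"fingers":45},{"offset":[0,0.08,0],"angular":[0,0,0],"fingers":45},{"offset":[0,0.08,0],"angular":[0,0,0],"fingers":45},{"offset":[0,0.08,0],"angular":[0,0,0],"fingers":45},{"offset":[0,0.08,0],"angular":[0,0,0],"fingers":45},{"offset":[0,0,0],"angular":[0,0,0],"fingers":45},{"offset":[0,0,0],"angular":[0,0,0],"fingers":45}]'
python3 - <<'E'
from h import *
plan(fw((.022,.121))[0],.106,-80.4)
E
```

```text
time: 31.42
tool_pos: [0.5457, 0.1532, 0.1123]
eef_rot: [-0.0, 0.997, 0.08, 0.001]
wrist_force: [1.0, 0.6, 0.7]
finger_gap: 0.526
gripper_force: 0.0
time: 31.67
tool_pos: [0.5451, 0.1531, 0.107]
eef_rot: [-0.0, 0.997, 0.08, 0.0]
wrist_force: [0.3, 0.1, 0.2]
finger_gap: 0.529
gripper_force: 0.0
time: 32.25
tool_pos: [0.5468, 0.141, 0.1063]
eef_rot: [-0.0, 0.997, 0.08, -0.0]
wrist_force: [-0.5, 0.1, 0.0]
finger_gap: 0.53
gripper_force: 0.0
t 32.2 tcp [0.5468 0.141  0.1063] fix [0.0224 0.1096] psi -80.8 tilt -0.0000 -0.0000 gap 0.530 F 0.0 wf [-0.5  0.1  0. ]
units [-0.017 -0.38   0.011] turn z units -0.074
```

```bash
python3 -m jog '[{"offset":[0,-0.1,0],"angular":[0,0,0],"fingers":45},{"offset":[0,0,-0.6],"angular":[0,0,0],"fingers":45},{"offset":[0,0,-1],"angular":[0,0,0],"fingers":45},{"offset":[0,0,-1],"angular":[0,0,0],"fingers":45},{"offset":[0,0,-1],"angular":[0,0,0],"fingers":45},{"offset":[0,0,-1],"angular":[0,0,0],"fingers":0},{"offset":[-1,0,-0.4],"angular":[0,0,0],"fingers":0},{"offset":[-1,0,0],"angular":[0,0,0],"fingers":0},{"offset":[-0.9,0,0],"angular":[0,0,0],"fingers":0},{"offset":[0,0,0],"angular":[0,0,0],"fingers":0}]' >/dev/null
python3 - <<'E'
from h import *
plan(fw((-.06,.235))[0],.22,-80.4)
import nuts
f=nuts.f; cv2.imwrite("pics/w14.png",f[:,:,::-1])
# pocket-5 zoom as coarse text: dark map
d=nuts.d
for y in (-.115,-.023,.023,.115):
  for z in (.03,): 
    ang=np.linspace(0,2*np.pi,13)[:-1]; P=np.c_[fw(np.c_[.02+.02*np.cos(ang),y+.02*np.sin(ang)]),np.full(12,z)]; q=w2px(d,P); print(y,"rim u %.0f-%.0f v %.0f-%.0f"%(q[:,0].min(),q[:,0].max(),q[:,1].min(),q[:,1].max()))
E
```

```text
t 33.1 tcp [0.4567 0.1303 0.2555] fix [-0.0681  0.1141] psi -80.8 tilt -0.0023 -0.0002 gap 0.001 F 0.0 wf [-0.2  0.   0.3]
units [ 0.245 -4.031  1.184] turn z units -0.064
nut px (307, 82, 25, 27) fix mm [ 23.4 118.2] 376.0
nut px (397, 81, 35, 33) fix mm [21.7 23.5] 618.0
nut px (448, 79, 32, 36) fix mm [ 21.1 -22.5] 619.0
nut px (536, 76, 35, 42) fix mm [  20.5 -112.7] 731.5
-0.115 rim u 530-570 v 76-118
-0.023 rim u 439-478 v 76-118
0.023 rim u 393-433 v 77-119
0.115 rim u 302-342 v 77-119
```

All four nuts now lie fully within their pocket rims. Before moving to the lever, I'll check the bin height and the bar position near it.

```bash
python3 - <<'E'
from h import *
T=cam("top");S=cam("side")
def ray(d,uv):
    K=d["K"]; r=d["R"]@np.array([(uv[0]-K[0,2])/K[0,0],-(uv[1]-K[1,2])/K[1,1],-1]); return d["position"],r/np.linalg.norm(r)
def tri(a,b):
    p,u=ray(T,a);q,v=ray(S,b); A=np.c_[u,-v]; s=np.linalg.lstsq(A,q-p,rcond=None)[0]; x,y=p+s[0]*u,q+s[1]*v; return (x+y)/2,np.linalg.norm(x-y)
for n,a,b in (("bin corner R",(273,214),(330,237)),("bin corner R2",(273,214),(355,246)),("bar",(233,188),(295,239))):
    x,e=tri(a,b); print(n,x,inv(x),e)
for z in (.06,.08,.1,.12): print(z,inv(px2w(T,[(187,197),(230,206),(273,214)],z)).round(3).tolist())
print(w2px(S,np.r_[fw((-.0213,.235))[0],.134]),w2px(T,np.r_[fw((-.0213,.235))[0],.134]))
E
```

```text
bin corner R [0.41618955 0.16289943 0.08084078] [[-0.10266911  0.15302118]] 0.005290936579660408
bin corner R2 [0.3811885  0.16371306 0.0681892 ] [[-0.13704134  0.15967591]] 0.07810454451235736
bar [0.48194384 0.27133361 0.13947565] [[-0.01970919  0.2489339 ]] 0.0007454643118994454
0.06 [[-0.009, 0.404], [-0.054, 0.279], [-0.097, 0.155]]
0.08 [[-0.013, 0.398], [-0.058, 0.275], [-0.1, 0.153]]
0.1 [[-0.018, 0.391], [-0.062, 0.271], [-0.103, 0.151]]
0.12 [[-0.023, 0.385], [-0.066, 0.267], [-0.106, 0.149]]
[[296.39188179 237.54133324]] [[238.40356154 188.13035065]]
```

```bash
python3 -m jog '[{"offset":[0,-1,0],"angular":[0,0,0],"fingers":0},{"offset":[0,-1,0],"angular":[0,0,0],"fingers":0},{"offset":[0.2,-1,0],"angular":[0,0,0],"fingers":0},{"offset":[0.2,-1,0],"angular":[0,0,0],"fingers":0},{"offset":[0,0,0],"angular":[0,0,0],"fingers":0},{"offset":[0,0,0.7],"angular":[0,0,0],"fingers":0},{"offset":[0,0,0.7],"angular":[0,0,0],"fingers":0},{"offset":[0,0,0.5],"angular":[0,0,0],"fingers":0},{"offset":[0,0,0],"angular":[0,0,0],"fingers":0},{"offset":[0,0,0],"angular":[0,0,0],"fingers":0}]'
python3 - <<'E'
from h import *
plan(fw((.041,.235))[0],.197,-80.4)
E
```

```text
time: 34.07
tool_pos: [0.4533, 0.2504, 0.1984]
eef_rot: [0.0, 0.997, 0.08, -0.001]
wrist_force: [1.1, -0.4, 1.1]
finger_gap: 0.004
gripper_force: 0.0
t 34.1 tcp [0.4533 0.2504 0.1984] fix [-0.0515  0.2331] psi -80.8 tilt -0.0022 -0.0010 gap 0.004 F 0.0 wf [ 1.1 -0.4  1.1]
units [ 3.082 -0.087  0.04 ] turn z units -0.074
```

```bash
python3 -m jog '[{"offset":[0.2,0,0],"angular":[0,0,0],"fingers":0},{"offset":[0.3,0,0],"angular":[0,0,0],"fingers":0},{"offset":[0.3,0,0],"angular":[0,0,0],"fingers":0},{"offset":[0.3,0,0],"angular":[0,0,0],"fingers":0},{"offset":[0.3,0,0],"angular":[0,0,0],"fingers":0},{"offset":[0.3,0,0],"angular":[0,0,0],"fingers":0},{"offset":[0.3,0,0],"angular":[0,0,0],"fingers":0},{"offset":[0.3,0,0],"angular":[0,0,0],"fingers":0},{"offset":[0.3,0,0],"angular":[0,0,0],"fingers":0},{"offset":[0,0,0],"angular":[0,0,0],"fingers":0}]'
python3 -m jog '[{"offset":[0.2,0,0],"angular":[0,0,0],"fingers":0},{"offset":[0.15,0,0],"angular":[0,0,0],"fingers":0},{"offset":[0,0,0],"angular":[0,0,0],"fingers":0},{"offset":[0,0,0],"angular":[0,0,0],"fingers":0}]'
python3 -c "
from h import *
plan(None,0)"
```

```text
time: 34.9
tool_pos: [0.5306, 0.2635, 0.1998]
eef_rot: [-0.0, 0.997, 0.08, -0.002]
wrist_force: [-7.6, 0.1, 2.2]
finger_gap: 0.002
gripper_force: 3.6
time: 35.23
tool_pos: [0.5388, 0.2649, 0.1981]
eef_rot: [0.0, 0.997, 0.08, -0.004]
wrist_force: [-7.9, 0.1, -1.5]
finger_gap: -0.001
gripper_force: 4.4
t 35.2 tcp [0.5388 0.2649 0.1981] fix [0.0353 0.2331] psi -80.8 tilt -0.0080 -0.0007 gap -0.001 F 4.4 wf [-7.9  0.1 -1.5]
```

Force is rising with the spring, so I'll step on until the hard stop shows.

```bash
python3 -m jog '[{"offset":[0.12,0,0],"angular":[0,0,0],"fingers":0},{"offset":[0,0,0],"angular":[0,0,0],"fingers":0},{"offset":[0,0,0],"angular":[0,0,0],"fingers":0}]'
python3 -m jog '[{"offset":[0.1,0,0],"angular":[0,0,0],"fingers":0},{"offset":[0,0,0],"angular":[0,0,0],"fingers":0},{"offset":[0,0,0],"angular":[0,0,0],"fingers":0}]'
python3 -c "
from h import *
plan(None,0)"
```

```text
time: 35.48
tool_pos: [0.5417, 0.2653, 0.1973]
eef_rot: [0.0, 0.997, 0.08, -0.005]
wrist_force: [-10.0, 0.0, -1.9]
finger_gap: 0.001
gripper_force: 4.8
time: 35.73
tool_pos: [0.5441, 0.2657, 0.1967]
eef_rot: [0.0, 0.997, 0.08, -0.006]
wrist_force: [-12.0, -0.1, -3.4]
finger_gap: -0.002
gripper_force: 5.2
t 35.7 tcp [0.5441 0.2657 0.1967] fix [0.0406 0.233 ] psi -80.8 tilt -0.0116 -0.0016 gap -0.002 F 5.2 wf [-12.   -0.1  -3.4]
```

```bash
python3 -m jog '[{"offset":[0.1,0,0],"angular":[0,0,0],"fingers":0},{"offset":[0,0,0],"angular":[0,0,0],"fingers":0},{"offset":[0,0,0],"angular":[0,0,0],"fingers":0}]'
python3 -m jog '[{"offset":[0.1,0,0],"angular":[0,0,0],"fingers":0},{"offset":[0,0,0],"angular":[0,0,0],"fingers":0},{"offset":[0,0,0],"angular":[0,0,0],"fingers":0}]'
python3 - <<'E'
from h import *
plan(None,0)
T=cam("top");S=cam("side"); cv2.imwrite("pics/st.png",S["frame"][:,:,::-1])
print(w2px(S,np.r_[fw((.0613,.235))[0],.134]))
g=S["frame"].max(2); k=np.zeros(g.shape,bool); k[205:290,230:340]=1
for c,a in blobs(k&(g<60),20,2000): print(c,a,px2w(S,c,.134),inv(px2w(S,c,.134)))
E
```

```text
time: 35.98
tool_pos: [0.5465, 0.2661, 0.1961]
eef_rot: [0.001, 0.997, 0.08, -0.007]
wrist_force: [-11.8, -0.1, -4.1]
finger_gap: 0.0
gripper_force: 5.5
time: 36.23
tool_pos: [0.5476, 0.2663, 0.1959]
eef_rot: [0.001, 0.997, 0.08, -0.01]
wrist_force: [-21.5, -2.2, 0.5]
finger_gap: -0.001
gripper_force: 9.9
t 36.2 tcp [0.5476 0.2663 0.1959] fix [0.0441 0.233 ] psi -80.8 tilt -0.0199 -0.0037 gap -0.001 F 9.9 wf [-21.5  -2.2   0.5]
[[264.3137094  236.11321588]]
[268.57593123 221.67048711] 349 [[0.57481969 0.20609907 0.134     ]] [[0.06095115 0.16908794]]
[333.54545455 255.11363636] 44 [[0.37635628 0.30450818 0.134     ]] [[-0.11826306  0.29929679]]
```

The hard stop is reached: force jumped to 21 N with almost no motion. I'll back off with the lever following, then retreat high.

```bash
python3 -m jog '[{"offset":[0.04,0,0],"angular":[0,0,0],"fingers":0},{"offset":[0,0,0],"angular":[0,0,0],"fingers":0},{"offset":[-0.3,0,0],"angular":[0,0,0],"fingers":0},{"offset":[-0.3,0,0],"angular":[0,0,0],"fingers":0},{"offset":[-0.3,0,0],"angular":[0,0,0],"fingers":0},{"offset":[-0.4,0,0],"angular":[0,0,0],"fingers":0},{"offset":[-0.4,0,0],"angular":[0,0,0],"fingers":0},{"offset":[-0.4,0,0],"angular":[0,0,0],"fingers":0},{"offset":[-0.4,0,0],"angular":[0,0,0],"fingers":0},{"offset":[-0.4,0,0],"angular":[0,0,0],"fingers":0}]'
python3 -m jog '[{"offset":[-0.3,0,0],"angular":[0,0,0],"fingers":0},{"offset":[-0.2,0,0],"angular":[0,0,0],"fingers":0},{"offset":[-0.1,0,0],"angular":[0,0,0],"fingers":0},{"offset":[0,0,-0.6],"angular":[0,0,0],"fingers":0},{"offset":[0,0,-1],"angular":[0,0,0],"fingers":0},{"offset":[0,0.5,-1],"angular":[0,0,0],"fingers":0},{"offset":[0,1,-1],"angular":[0,0,0],"fingers":0},{"offset":[0,1,0],"angular":[0,0,0],"fingers":0},{"offset":[0,1,0],"angular":[0,0,0],"fingers":0},{"offset":[0,1,0],"angular":[0,0,0],"fingers":0}]'
python3 -m jog '[{"offset":[0,0,0],"angular":[0,0,0],"fingers":0},{"offset":[0,0,0],"angular":[0,0,0],"fingers":0}]' >/dev/null
python3 - <<'E'
from h import *
plan(None,0)
import nuts
d=nuts.d; cv2.imwrite("pics/end.png",d["frame"][:,:,::-1])
for y in (-.115,-.023,.023,.115):
    ang=np.linspace(0,2*np.pi,24); P=np.c_[fw(np.c_[.02+.02*np.cos(ang),y+.02*np.sin(ang)]),np.full(24,.03)]; q=w2px(d,P); print(y,"rim u %.0f-%.0f v %.0f-%.0f"%(q[:,0].min(),q[:,0].max(),q[:,1].min(),q[:,1].max()))
f=d["frame"]; hsv=cv2.cvtColor(f,cv2.COLOR_RGB2HSV).astype(int)
poly=w2px(d,np.c_[fw([(-.11,-.24),(.14,-.24),(.14,.17),(-.11,.17)]),[.02]*4]).astype(np.int32)
pm=cv2.fillPoly(np.zeros(f.shape[:2],np.uint8),[poly],1)>0
print("chips",[(c.round(),a,np.round(1000*inv(px2w(d,c,.01))[0])) for c,a in blobs(pm&(hsv[...,0]<35)&(hsv[...,1]>90),6,400)])
T=cam("top");g=T["frame"].max(2);k=np.zeros(g.shape,bool);k[170:205,220:262]=1
print("bar",[(c.round(),a,np.round(1000*inv(px2w(T,c,.134))[0])) for c,a in blobs(k&(g<50),15,300)])
E
```

```text
time: 37.17
tool_pos: [0.4679, 0.2529, 0.1995]
eef_rot: [0.0, 0.997, 0.08, -0.001]
wrist_force: [-3.1, 0.4, -1.5]
finger_gap: 0.004
gripper_force: 1.1
time: 38.0
tool_pos: [0.473, 0.1163, 0.3091]
eef_rot: [0.0, 0.997, 0.08, 0.002]
wrist_force: [0.3, -0.2, -0.5]
finger_gap: 0.001
gripper_force: 0.0
t 38.2 tcp [0.4727 0.1164 0.3078] fix [-0.0547  0.0977] psi -81.0 tilt 0.0021 0.0005 gap -0.002 F 0.0 wf [ 0.5  0.3 -0.6]
nut px (372, 101, 24, 22) fix mm [20.4 26. ] 319.5
nut px (296, 99, 25, 26) fix mm [ 20.8 114.8] 289.5
nut px (414, 98, 25, 29) fix mm [ 20.6 -25. ] 375.5
nut px (488, 94, 28, 31) fix mm [  22.4 -112.1] 469.0
-0.115 rim u 482-516 v 93-128
-0.023 rim u 406-439 v 94-129
0.023 rim u 368-401 v 95-129
0.115 rim u 292-325 v 95-130
chips [(array([542., 171.]), np.int32(71), array([ -60., -200.])), (array([540., 178.]), np.int32(69), array([ -70., -200.])), (array([536., 187.]), np.int32(72), array([ -82., -198.]))]
bar [(array([249., 188.]), np.int32(194), array([-25., 205.])), (array([258., 175.]), np.int32(20), array([  7., 176.])), (array([259., 183.]), np.int32(23), array([-14., 175.])), (array([233., 188.]), np.int32(24), array([-20., 251.]))]
```

```bash
python3 - <<'E'
from h import *
d=cam("top"); f=d["frame"]; hsv=cv2.cvtColor(f,cv2.COLOR_RGB2HSV).astype(int)
k=np.zeros(f.shape[:2],bool);k[130:210,370:402]=1
for c,a in blobs(k&(hsv[...,0]<35)&(hsv[...,1]>80)&(hsv[...,2]>50),1,60): print(c,a,1000*inv(px2w(d,c,.01))[0])
print(inv(px2w(d,(380.3,191.7),.01)),inv(px2w(d,(380.3,191.7),.034)))
E
```

```text
[384.61538462 190.11538462] 26 [ -63.49950799 -198.1686718 ]
[379.75       192.08333333] 12 [ -67.55995891 -181.8375087 ]
[385.27272727 195.54545455] 11 [ -81.02740211 -197.20739217]
[[-0.06659028 -0.18377036]] [[-0.07085276 -0.17921271]]
```

```bash
python3 -c "
from bench import env; print(env.close_job())"
```

```text
the job is handed in; nothing more can be done
None
```

The job is handed in after about 38 s of robot time: four turnings swept into the tray, block laid back on the bench, four nuts in their own pockets, then the lever pushed to its stop and sprung back; the first move row broke the rules because I passed it through a shell variable.

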